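# Load the power boards on the test fixture and probe each one

## Robot

A 6-joint arm with a two-finger parallel gripper is mounted at the origin on the work surface. World frame = base frame: x ahead of the robot, y to its left, z up, the work surface at z = 0. Lengths are in m, angles in degrees, forces in N, time in s.
With the tool pointing down it reaches from about 0.35 to 0.875 m from the base axis. Payload 4.2 kg.
Tool frame: the origin (TCP) lies midway between the tips of the shut fingers; the grasp point (between the pads) lies 19 mm behind it; z points along the fingers, y is the line along which they close (so a half turn about z gives the same grasp; the last joint's range is limited). The gripper opens to 87 mm and grips with 3 to 60 N. Pads are 19 mm wide; open, the fingers measure 117 mm over their backs; the gripper's body (75 mm by 190 mm) begins 51 mm behind the grasp point.
Start: joints at [-55.084, 22.042, 0.453, 0, -68.411, -14.817], TCP at [0.215, -0.587, 0.223] pointing down, gripper open.
Joint ranges: [-179.83, 179.83], [-69.29, 118.12], [-61.27, 80.66], [-181.25, 117.63], [-171.15, -9.14], [-177.46, 177.46]. Speed limits (degrees/s): [159.86, 159.86, 180, 180, 180, 180].

## Interface

Orientations are given as a 3x3 rotation matrix whose columns are the frame's x, y, z axes.
In Python, from station import * gives the robot as it stands. The module is installed in compiled form; this text tells all that it offers.
- The arm moves only by the tool servo_tool, never from a script. Its argument "deltas" is a list of rows, each an object of numbers: "tx", "ty", "tz": the shift along the tool's x, y, z in mm; "ax", "ay", "az": the turn, a rotation vector about the tool's x, y, z in rad; "claw": the finger opening in mm, from 0 to 87. In form: [{"tx": .., "ty": .., "tz": .., "ax": .., "ay": .., "az": .., "claw": ..}, ...]. A call has 1 to 12 rows; each row is the pose to reach, as a shift and turn from the pose commanded when the call began, along the tool's axes at that moment; what a row does not reach only later rows make up. A row lasts 1/12 s, in which the tool goes at most 41.7 mm and 7.16 degrees, less where a joint would pass 70% of its speed; a pose out of reach is approached as far as the arm can. A call with a gripper value outside its range is refused whole. The fingers move at their own pace and stop on an object; the grip force is fixed at half the most. Time passes only in rows, so rows that repeat a pose let the fingers close. It gives the time, the measured TCP pose, the force, the opening and the grip force at its end, in the units of the state.
- sense(): the state, without advancing time (a new reading comes with each control period).
- capture(name): name is "side" or "top" or "wrist"; returns the picture (420x560x3 uint8, blue, green, red); there is no depth.
- calibration(name): a dict with "fx", "fy", "cx", "cy" (pixels), "cam_to_world" (4x4, takes a point from camera to world coordinates); the wrist camera has in their place "hand_eye" (4x4, takes a point from camera to tool coordinates, whose origin is the TCP and whose axes are the flange's). Camera axes: x right, y down, z forward; pixel columns grow to the right and rows downward; lengths in m; the calibration is good to about 2 mm. The wrist camera is an equidistant fisheye: a pixel r from the principal point sees the ray r / f radians off the axis. A picture is of the moment at which its call begins: read the wrist's pose just before it. calibration takes no time and is no camera call.
- finish_job(): hands the job in; it is judged then, once.
Trained networks look in the newest picture that a camera, given by its name, has taken for a name from the list of things; names that differ only in an ending like _2 or _b are one class to them, and where a whole thing is asked for, a point or a joint stands for the part that bears it (a point fixed in the world has none). Each returns a list of dicts, best first, with "confidence" (0 to 1); they miss things now and then, are a little off and sometimes report something else, mostly with a low value. They report only what shows in the picture. A call takes as long as a camera call. They do not tell look-alikes from the thing itself.
- recognise(label, camera): "xyz" ([x, y, z] in m, in the coordinates of the camera as it stood for that picture, good to about 4 mm: the middle of the surface that is visible of it).
- trace(label, camera): "mask" (420x560 bool, what is visible of it).
The state is a dict: "time_s": time; "joints": joint angles; "joint_velocities": joint speeds; "effort": joint torques, N m; "tcp_pos": TCP position; "ee_rot": TCP orientation; "wrist_force": force on the tool from outside, world axes, zero at the start; "moment": the same for the moment, N m; "gripper_width": opening from 0.0 (shut) to 1.0 (fully open); "gripper_force": force on a finger pad.
Only numpy, scipy, OpenCV 4.12 (cv2) and the standard library are available. Lean on these libraries where they do the work, as an engineer would, in place of code of your own. Each camera call takes 0.05 s, during which the arm holds its last target. There are 200 camera calls.

## Task

Load every circuit board lying on the blue mat onto the test fixture, each on the nest of its own colour with its brass socket over the painted ring, lowered gently over the two pins until it rests flush, and let go of them all. Then take the test probe from its stand and test the loaded boards in the order green (supply), blue (driver), red (output), yellow (filter): lower the probe into the board's brass socket until the tip bottoms out and the collar comes to rest on the rim, and hold it lightly pressed there for a good second. Finish with the probe standing back in its stand, all the boards still flush on their nests and the other things on the bench left alone.

Things in the scene. Friction and masses are not known exactly. Their poses are not given: they have to be found in the camera images.
- board_green: The supply board: green circuit board, 100 (x) x 60 (y) x 3 mm, component side up. Origin: centre of its underside; x towards the brass socket's end. Hold it by the black heat sink: 44 mm (x) x 32 mm (y), 3 to 31 mm above the underside, centre at x -8, y 0. Holes 8 mm wide at (-41, -21) and (41, 10); socket at (31, -4); capacitor 12 mm wide, 19 mm high at (-40, 2). 0.18 to 0.3 kg. May be absent.
- board_blue: The driver board: blue circuit board, 100 (x) x 60 (y) x 3 mm, component side up. Origin: centre of its underside; x towards the brass socket's end. Hold it by the black heat sink: 44 mm (x) x 32 mm (y), 3 to 31 mm above the underside, centre at x -8, y 0. Holes 8 mm wide at (-41, -21) and (41, 10); socket at (31, -4); capacitor 12 mm wide, 19 mm high at (-40, 2). 0.18 to 0.3 kg. May be absent.
- board_red: The output board: red circuit board, 100 (x) x 60 (y) x 3 mm, component side up. Origin: centre of its underside; x towards the brass socket's end. Hold it by the black heat sink: 44 mm (x) x 32 mm (y), 3 to 31 mm above the underside, centre at x -8, y 0. Holes 8 mm wide at (-41, -21) and (41, 10); socket at (31, -4); capacitor 12 mm wide, 19 mm high at (-40, 2). 0.18 to 0.3 kg. May be absent.
- board_yellow: The filter board: yellow circuit board, 100 (x) x 60 (y) x 3 mm, component side up. Origin: centre of its underside; x towards the brass socket's end. Hold it by the black heat sink: 44 mm (x) x 32 mm (y), 3 to 31 mm above the underside, centre at x -8, y 0. Holes 8 mm wide at (-41, -21) and (41, 10); socket at (31, -4); capacitor 12 mm wide, 19 mm high at (-40, 2). 0.18 to 0.3 kg. May be absent.
- board_green_socket (a point): Centre of the mouth of the green board's brass test socket, 29 mm above the board's underside; axes as the board's. The blind bore is 11 mm wide and 24 mm deep; the rim is 22 mm across.
- board_blue_socket (a point): Centre of the mouth of the blue board's brass test socket, 29 mm above the board's underside; axes as the board's. The blind bore is 11 mm wide and 24 mm deep; the rim is 22 mm across.
- board_red_socket (a point): Centre of the mouth of the red board's brass test socket, 29 mm above the board's underside; axes as the board's. The blind bore is 11 mm wide and 24 mm deep; the rim is 22 mm across.
- board_yellow_socket (a point): Centre of the mouth of the yellow board's brass test socket, 29 mm above the board's underside; axes as the board's. The blind bore is 11 mm wide and 24 mm deep; the rim is 22 mm across.
- nest_green: The green-painted nest of the fixture: a plate 116 x 74 x 8 mm with rest pads and two pins, its origin at the centre of its underside, z up. It does not move. The four nests stand side by side, 82 mm apart, in an order that varies.
- nest_green_seat (a point): Where the centre of the green board's underside belongs, with the axes the seated board must have: centre of the green nest, level with its rest pads (14 mm above its underside). Two 6 mm steel pins with bullet noses rise 14 mm above it at (-41, -21) and (41, 10); a white ring painted on the nest at (31, -4) marks the socket's place.
- nest_blue: The blue-painted nest of the fixture: a plate 116 x 74 x 8 mm with rest pads and two pins, its origin at the centre of its underside, z up. It does not move. The four nests stand side by side, 82 mm apart, in an order that varies.
- nest_blue_seat (a point): Where the centre of the blue board's underside belongs, with the axes the seated board must have: centre of the blue nest, level with its rest pads (14 mm above its underside). Two 6 mm steel pins with bullet noses rise 14 mm above it at (-41, -21) and (41, 10); a white ring painted on the nest at (31, -4) marks the socket's place.
- nest_red: The red-painted nest of the fixture: a plate 116 x 74 x 8 mm with rest pads and two pins, its origin at the centre of its underside, z up. It does not move. The four nests stand side by side, 82 mm apart, in an order that varies.
- nest_red_seat (a point): Where the centre of the red board's underside belongs, with the axes the seated board must have: centre of the red nest, level with its rest pads (14 mm above its underside). Two 6 mm steel pins with bullet noses rise 14 mm above it at (-41, -21) and (41, 10); a white ring painted on the nest at (31, -4) marks the socket's place.
- nest_yellow: The yellow-painted nest of the fixture: a plate 116 x 74 x 8 mm with rest pads and two pins, its origin at the centre of its underside, z up. It does not move. The four nests stand side by side, 82 mm apart, in an order that varies.
- nest_yellow_seat (a point): Where the centre of the yellow board's underside belongs, with the axes the seated board must have: centre of the yellow nest, level with its rest pads (14 mm above its underside). Two 6 mm steel pins with bullet noses rise 14 mm above it at (-41, -21) and (41, 10); a white ring painted on the nest at (31, -4) marks the socket's place.
- fixture: The black base of the test fixture, 170 (x) x 350 (y) x 12 mm, origin at the centre of its underside; a grey lamp strip 28 mm high runs along its far (+x) edge. It does not move. The nests stand on it.
- probe: The cordless test probe. Origin: centre of the underside of its black collar (24 mm wide, 6 mm thick); z up along the round orange handle, 22 mm wide, ending 76 mm above the origin; hold it by the handle 45 mm above the origin. Below the collar sticks out a sprung brass tip, 7 mm thick, 30 mm long, with a pointed nose. 0.125 kg.
- probe_tip (a joint): How far the probe's sprung tip is pushed into it, in m: 0 when free, at most 0.009. The spring takes about 0.8 N to start and 0.4 N per mm more. When the tip is on the bottom of a board's socket (24 mm deep) and the collar rests on the rim, it reads 0.006.
- stand: The probe's grey bench stand, a block 62 x 62 x 45 mm, origin at the centre of its underside. It does not move.
- stand_mouth (a point): Centre of the top of the stand (45 mm above its underside), mouth of its 12 mm wide hole, which goes right through: the probe stands in it with its collar resting on the stand's top, tip free.
- spool: A solder spool standing on end, 62 mm across, 42 mm tall, origin at the centre of its underside. Leave alone.
- flux: A yellow flux bottle, 48 mm across, 130 mm tall, origin at the centre of its underside. Leave alone.
- meter: An orange multimeter lying on its back, 90 x 185 x 50 mm, origin at the centre of its underside. Leave alone.
There are look-alikes about, which are no part of the job. What is shaped like the probe but grey or purple is not meant.

How it is judged:
By the outcome, as a careful person would: the job done as asked, in the order asked, and still so for the second after the job is handed in, with the robot touching nothing.
Of board_green, board_blue, board_red, board_yellow only 3 to 4 are there at a start; the rules pass over those that are not, and their reading is None.
At some moment in a run one of board_green, board_blue, board_red, board_yellow may be knocked a few centimetres aside while the robot is not near it.
It also fails if it takes over 210 s, if anything falls off the work surface, if the arm or the gripper's body presses on something with over 40 N, if the wrist force passes 120 N, or if a joint passes its speed limit or range.

## Working session

There is one attempt and no reset: what is moved stays moved. The work goes in short steps, Python scripts to look and compute and a tool call to move; the robot and the scene stay as the last step left them, time stands still between calls to the robot, and variables do not carry over. Pictures are saved under pics/ and viewed, at most 14 in all, crops included, and the job is handed in when it is done.

Besides the shell and the picture viewer there is one more tool, called after "Emit:" in YAML: its name, and indented under it one key for each argument. servo_tool: Moves the arm, as the interface text tells. Its arguments: {"type":"object","properties":{"deltas":{"type":"array","items":{"type":"object","properties":{"tx":{"type":"number"},"ty":{"type":"number"},"tz":{"type":"number"},"ax":{"type":"number"},"ay":{"type":"number"},"az":{"type":"number"},"claw":{"type":"number"}}}}},"required":["deltas"]}

```bash
mkdir -p pics; python3 - <<'E'
from station import *
import cv2, numpy as np
s=sense(); print(s['time_s'],s['tcp_pos'],np.round(s['ee_rot'],4).tolist(),s['gripper_width'],s['wrist_force'])
for c in ("top","side"):
    cv2.imwrite(f"pics/{c}0.png",capture(c)); k=calibration(c); print(c,k['fx'],k['fy'],k['cx'],k['cy'],np.round(k['cam_to_world'],4).tolist())
print(calibration("wrist"))
E
```

```text
0.0 [ 0.21461758 -0.58636528  0.22145426] [[-0.9392, -0.3435, -0.0008], [-0.3435, 0.9392, 0.002], [0.0001, 0.0022, -1.0]] 1.0032222255896817 [-0.39580115  0.17311827 -0.06473182]
top 423.1167554627076 423.1167554627076 280.48509307889765 210.0515599121376 [[0.0084, -0.9717, 0.2359, 0.3533], [-0.9999, -0.0068, 0.0078, 0.0311], [-0.006, -0.236, -0.9717, 1.0402], [0.0, 0.0, 0.0, 1.0]]
side 493.24345231876976 493.24345231876976 282.2638956018113 212.8766591538284 [[-0.7271, -0.3956, 0.5611, -0.152], [-0.6865, 0.4313, -0.5854, 0.8163], [-0.0104, -0.8108, -0.5852, 0.8584], [0.0, 0.0, 0.0, 1.0]]
{'fx': 325.19226210127806, 'fy': 325.19226210127806, 'cx': 277.34535049630415, 'cy': 215.69748259865503, 'hand_eye': array([[-1.95200628e-03, -9.67197583e-01, -2.54017767e-01,
         6.90371018e-02],
       [ 9.99998003e-01, -1.99675613e-03, -8.16662464e-05,
         1.53922182e-04],
       [-4.28224137e-04, -2.54017419e-01,  9.67199549e-01,
        -1.61938803e-01],
       [ 0.00000000e+00,  0.00000000e+00,  0.00000000e+00,
         1.00000000e+00]])}
```

View pics/top0.png

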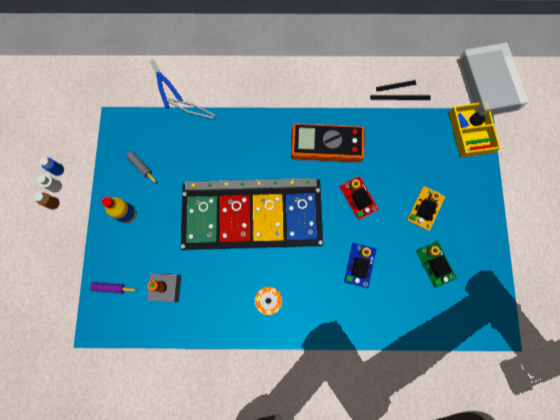

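View pics/side0.png

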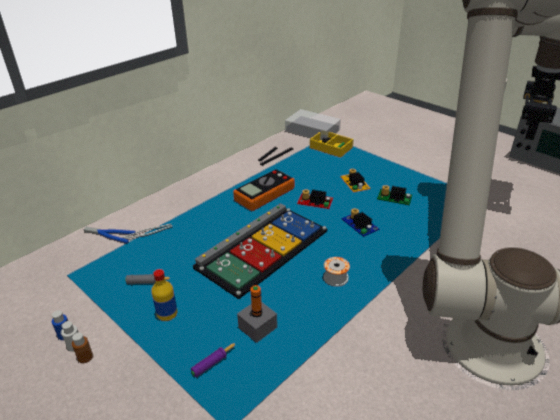

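The top picture shows all four boards: red (360,197), yellow (427,207), blue (361,264) and green (436,264). The nests run green, red, yellow, blue at x≈200, 235, 268 and 303, with the rings on the far side. The orange probe stands in its stand at (160,287). The look-alikes are grey (141,167) and purple (112,288), both lying down, so I choose the upright orange one.

```bash
cat > h.py <<'E'
from station import *
import cv2, numpy as np, math
def tw(k,p): return (k['cam_to_world']@np.r_[p,1])[:3]
def topray(px,z,c="top"):
    k=calibration(c);T=np.array(k['cam_to_world']);d=T[:3,:3]@[(px[0]-k['cx'])/k['fx'],(px[1]-k['cy'])/k['fy'],1]
    return T[:3,3]+d*(z-T[2,3])/d[2]
def wT(s):
    k=calibration("wrist");T=np.eye(4);T[:3,:3]=s['ee_rot'];T[:3,3]=s['tcp_pos'];return k,T@np.array(k['hand_eye'])
def wray(s,px,z):
    k,T=wT(s);u=np.array([px[0]-k['cx'],px[1]-k['cy']]);r=np.hypot(*u);th=r/k['fx']
    d=np.r_[u/max(r,1e-9)*np.sin(th),np.cos(th)];d=T[:3,:3]@d
    return T[:3,3]+d*(z-T[2,3])/d[2]
def wproj(s,p):
    k,T=wT(s);q=np.linalg.inv(T)@np.r_[p,1];r=np.hypot(q[0],q[1]);th=math.atan2(r,q[2])
    return np.array([k['cx'],k['cy']])+q[:2]/max(r,1e-9)*th*k['fx']
def delta(s,p,yaw=None):
    """commanded-frame shift (mm) from measured pose to TCP world p, turn az making tool x yaw (deg)"""
    R=np.array(s['ee_rot']);d=R.T@(np.array(p)-s['tcp_pos'])*1000
    a=None
    if yaw is not None:
        y=math.radians(yaw);Rt=np.array([[math.cos(y),math.sin(y),0],[math.sin(y),-math.cos(y),0],[0,0,-1]])
        a=cv2.Rodrigues(R.T@Rt)[0].ravel()
    return np.round(d,1),None if a is None else np.round(a,4)
E
python3 - <<'E'
from h import *
im=capture("top");k=calibration("top")
for n in ["board_green","board_blue","board_red","board_yellow","board_green_socket","nest_green","nest_blue","nest_red","nest_yellow","stand","probe","fixture","spool","flux"]:
    for r in recognise(n,"top")[:2]:
        p=tw(k,r['xyz']);print(n,round(r['confidence'],2),np.round(p,3))
for n in "green blue red yellow".split():
    r=trace("board_"+n,"top")
    m=r[0]['mask']; ys,xs=np.nonzero(m); q=np.array([topray((x,y),.01)[:2] for x,y in zip(xs,ys)],np.float32)
    print(n,cv2.minAreaRect(q), len(q))
E
```

```text
board_green 0.8 [ 0.473 -0.333  0.007]
board_blue 0.86 [ 0.467 -0.152  0.007]
board_red 0.65 [ 0.63  -0.156  0.006]
board_yellow 0.97 [ 0.606 -0.325  0.006]
board_yellow 0.65 [ 0.632 -0.154  0.006]
board_green_socket 0.87 [ 0.469 -0.332  0.008]
nest_green 0.89 [0.573 0.238 0.019]
nest_green 0.27 [ 0.587 -0.012  0.02 ]
nest_blue 0.89 [ 0.584 -0.012  0.023]
nest_red 0.95 [0.575 0.153 0.023]
nest_yellow 0.93 [0.579 0.074 0.023]
nest_yellow 0.53 [0.575 0.231 0.022]
stand 0.67 [0.4   0.301 0.045]
probe 0.81 [0.714 0.402 0.025]
probe 0.78 [0.412 0.445 0.018]
fixture 0.57 [0.643 0.109 0.012]
spool 0.69 [ 0.584 -0.013  0.02 ]
spool 0.62 [0.378 0.068 0.04 ]
flux 0.83 [0.586 0.414 0.082]
flux 0.66 [ 0.769 -0.073  0.046]
green ((0.47081801295280457, -0.3381137251853943), (0.09838521480560303, 0.06053661182522774), 23.314882278442383) 996
blue ((0.467471182346344, -0.15382589399814606), (0.06184941157698631, 0.10017227381467819), 76.4564437866211) 1029
red ((0.6372678279876709, -0.15661391615867615), (0.10079432278871536, 0.0594637393951416), 28.43221092224121) 884
yellow ((0.6110186576843262, -0.32505378127098083), (0.059622008353471756, 0.10085509717464447), 61.30609130859375) 893
```

```bash
python3 - <<'E'
from h import *
s=sense();print(delta(s,(.4635,-.341,.15),203))
E
```

```text
(array([-318.1,  145.5,   72.5]), array([ 0.    , -0.    , -0.0506]))
```

Emit:
servo_tool:
  deltas:
    - {"tx":-318,"ty":145.5,"tz":72.5,"az":-0.0506,"claw":60}
    - {"tx":-318,"ty":145.5,"tz":72.5,"az":-0.0506,"claw":60}
    - {"tx":-318,"ty":145.5,"tz":72.5,"az":-0.0506,"claw":60}
    - {"tx":-318,"ty":145.5,"tz":72.5,"az":-0.0506,"claw":60}
    - {"tx":-318,"ty":145.5,"tz":72.5,"az":-0.0506,"claw":60}
    - {"tx":-318,"ty":145.5,"tz":72.5,"az":-0.0506,"claw":60}
    - {"tx":-318,"ty":145.5,"tz":72.5,"az":-0.0506,"claw":60}
    - {"tx":-318,"ty":145.5,"tz":72.5,"az":-0.0506,"claw":60}
    - {"tx":-318,"ty":145.5,"tz":72.5,"az":-0.0506,"claw":60}
    - {"tx":-318,"ty":145.5,"tz":72.5,"az":-0.0506,"claw":60}
    - {"tx":-318,"ty":145.5,"tz":72.5,"az":-0.0506,"claw":60}

```text
schema error: expected keys tx, ty, tz, ax, ay, az, claw
```

```bash
python3 - <<'E'
from h import *
s=sense();im=capture("wrist");cv2.imwrite("pics/w_green.png",im);np.save("w_green.npy",im)
print(s['time_s'],s['tcp_pos'],np.round(s['ee_rot'],4).tolist())
for r in recognise("board_green_socket","wrist")[:3]+recognise("board_green","wrist")[:3]:
    k,T=wT(s);print(r['confidence'],(T@np.r_[r['xyz'],1])[:3],wproj(s,(T@np.r_[r['xyz'],1])[:3]))
E
```

```text
1.05 [ 0.21478932 -0.58689574  0.22254586] [[-0.9391, -0.3436, -0.0], [-0.3436, 0.9391, 0.0], [0.0, 0.0, -1.0]]
```

View pics/w_green.png

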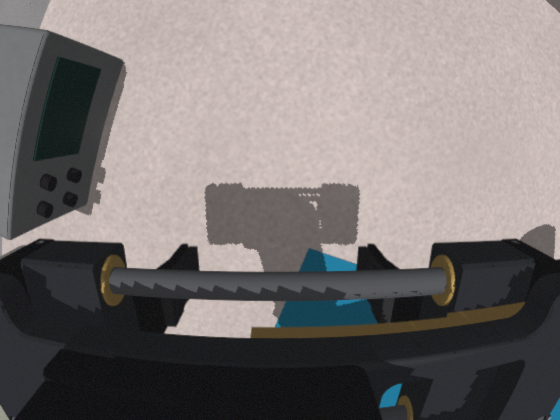

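The rows need all seven keys, so nothing moved. This frame shows only the bench, with the fingers at (185,280) and (375,280) and the gripper bar below row 270.

Emit:
servo_tool:
  deltas:
    - {"tx":-318,"ty":145.5,"tz":72.5,"ax":0,"ay":0,"az":-0.05,"claw":60}
    - {"tx":-318,"ty":145.5,"tz":72.5,"ax":0,"ay":0,"az":-0.05,"claw":60}
    - {"tx":-318,"ty":145.5,"tz":72.5,"ax":0,"ay":0,"az":-0.05,"claw":60}
    - {"tx":-318,"ty":145.5,"tz":72.5,"ax":0,"ay":0,"az":-0.05,"claw":60}
    - {"tx":-318,"ty":145.5,"tz":72.5,"ax":0,"ay":0,"az":-0.05,"claw":60}
    - {"tx":-318,"ty":145.5,"tz":72.5,"ax":0,"ay":0,"az":-0.05,"claw":60}
    - {"tx":-318,"ty":145.5,"tz":72.5,"ax":0,"ay":0,"az":-0.05,"claw":60}
    - {"tx":-318,"ty":145.5,"tz":72.5,"ax":0,"ay":0,"az":-0.05,"claw":60}
    - {"tx":-318,"ty":145.5,"tz":72.5,"ax":0,"ay":0,"az":-0.05,"claw":60}
    - {"tx":-318,"ty":145.5,"tz":72.5,"ax":0,"ay":0,"az":-0.05,"claw":60}
    - {"tx":-318,"ty":145.5,"tz":72.5,"ax":0,"ay":0,"az":-0.05,"claw":60}

```text
time_s: 2.12
tcp_pos: [0.4642, -0.34, 0.1497]
ee_rot: [[-0.92, -0.393, -0.001], [-0.393, 0.92, 0.0], [0.001, 0.0, -1.0]]
wrist_force: [0.1, -0.5, -0.1]
gripper_width: 0.693
gripper_force: 0.0
```

```bash
python3 - <<'E'
from h import *
s=sense();im=capture("wrist");cv2.imwrite("pics/w_green2.png",im);np.save("w_green.npy",im)
print(s['time_s'],s['tcp_pos'],np.round(s['ee_rot'],4).tolist())
for i in range(3):
  s2=sense();print(s2['time_s'],s2['tcp_pos'],s2['wrist_force']);recognise("board_green","wrist")
for r in recognise("board_green_socket","wrist")[:3]+recognise("board_green","wrist")[:3]:
    k,T=wT(s);print(r['confidence'],(T@np.r_[r['xyz'],1])[:3],wproj(s,(T@np.r_[r['xyz'],1])[:3]))
E
```

```text
2.1167 [ 0.46416167 -0.33998341  0.14973403] [[-0.9197, -0.3927, -0.0008], [-0.3927, 0.9197, 0.0002], [0.0007, 0.0005, -1.0]]
2.1667 [ 0.46353009 -0.34084541  0.15005573] [-0.85605076 -0.35201764  0.4124503 ]
2.2167 [ 0.46309372 -0.3414196   0.15027533] [-0.33440395 -0.23680236 -0.09573124]
2.2667 [ 0.46287543 -0.34176693  0.15038156] [ 0.10362874 -0.94061088 -0.30868128]
0.8 [ 0.46740355 -0.34413623  0.00708186] [271.83221045 206.12750365]
0.96 [ 0.46206233 -0.34400927  0.00198429] [274.15974526 200.0777408 ]
0.39 [ 0.58793367 -0.32174461  0.00750076] [248.14514641 313.674268  ]
```

View pics/w_green2.png

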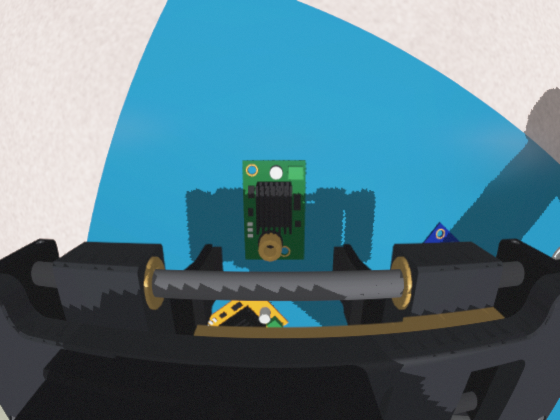

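This frame shows the green board at cols 243–306, rows 160–258. Its socket is at (270,247), the capacitor at (275,173) and the holes at (251,170) and (285,251). It is upright between the fingers and clear of the gripper bar.

```bash
cat >> h.py <<'E'
HUE={'green':(50,85),'blue':(112,128),'red':(172,8),'yellow':(18,32)}
def cmask(im,col,smin=110,vmin=40):
    h=cv2.cvtColor(im,cv2.COLOR_BGR2HSV);a,b=HUE[col];H=h[...,0]
    m=((H>=a)&(H<=b)) if a<b else ((H>=a)|(H<=b))
    return (m&(h[...,1]>smin)&(h[...,2]>vmin)).astype(np.uint8)
def look():
    import time
    recs=None;p=None
    for i in range(8):
        s=sense();im=capture("wrist")
        if p is not None and np.linalg.norm(s['tcp_pos']-p)<2e-4: break
        p=s['tcp_pos']
    return s,im
def rect(s,im,col,z,size,guess,rad=.075,smin=110):
    """fit a coloured rectangle lying at height z -> centre, yaw(deg), sizes"""
    m=cmask(im,col,smin);g=wproj(s,np.r_[guess,z])
    m=cv2.morphologyEx(m,cv2.MORPH_OPEN,np.ones((2,2),np.uint8))
    ys,xs=np.nonzero(m);q=np.array([wray(s,(x,y),z)[:2] for x,y in zip(xs,ys) if np.hypot(x-g[0],y-g[1])<150])
    q=q[np.linalg.norm(q-guess,axis=1)<rad]
    h=cv2.convexHull(q.astype(np.float32))
    (c,wh,a)=cv2.minAreaRect(h)
    if wh[0]<wh[1]: wh=wh[::-1];a-=90
    return np.array(c),(a+90)%180-90,np.array(wh)
E
python3 - <<'E'
from h import *
im=np.load("w_green.npy");h=cv2.cvtColor(im,cv2.COLOR_BGR2HSV)
for x,y in [(250,185),(300,240),(256,252),(200,100),(240,308),(440,243)]: print((x,y),h[y,x])
R=np.array([[-.9197,-.3927,-.0008],[-.3927,.9197,.0002],[.0007,.0005,-1]])
s=dict(tcp_pos=np.array([.46416,-.33998,.14973]),ee_rot=R)
print(rect(s,im,'green',.003,0,np.array([.471,-.338])))
s,im2=look();print(s['time_s'],s['tcp_pos'],np.degrees(np.arctan2(s['ee_rot'][1][0],s['ee_rot'][0][0])));r=rect(s,im2,'green',.003,0,np.array([.471,-.338]));print(r)
# hole positions vs prediction
y=np.radians(r[1]);Rz=np.array([[np.cos(y),-np.sin(y)],[np.sin(y),np.cos(y)]])
for p in [(-.041,-.021),(.041,.010)]: print(wproj(s,np.r_[r[0]+Rz@p,.003]))
print(wproj(s,np.r_[r[0]+Rz@[.031,-.004],.029]))
o=im2.copy();cv2.imwrite("pics/c.png",cv2.resize(o[140:280,220:330],None,fx=5,fy=5,interpolation=cv2.INTER_CUBIC)[:600])
E
```

```text
(250, 185) [ 69 140  95]
(300, 240) [ 71 188  65]
(256, 252) [ 71 171  67]
(200, 100) [ 98 195 207]
(240, 308) [ 21 194 224]
(440, 243) [113  66  50]
(array([ 0.47298524, -0.33874196]), 23.033082962036133, array([0.1006038 , 0.05993169]))
2.4667 [ 0.46279897 -0.34185812  0.15037489] -157.13632310618965
(array([ 0.47289318, -0.33876804]), 22.980520248413086, array([0.10020027, 0.06032658]))
[254.04648822 172.58095352]
[286.20148178 252.90294391]
[271.96988501 253.09848439]
```

View pics/c.png

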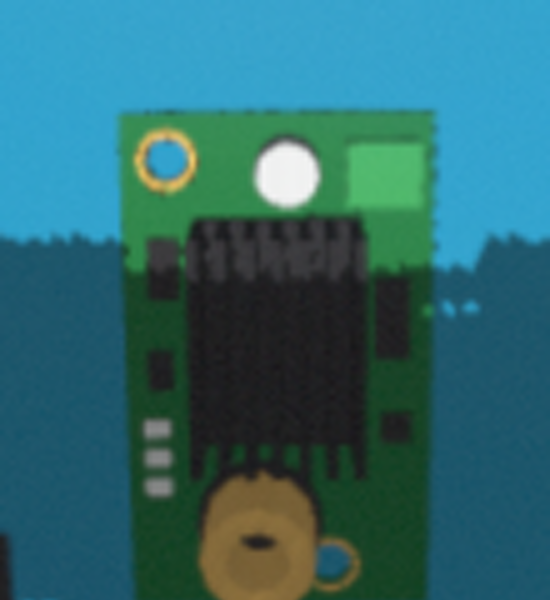

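The close crop confirms the green board: capacitor at the far end, socket and second hole at the near end, and both holes match the fitted pose within 1 px. I grasp it next.

```bash
cat >> h.py <<'E'
def gp(c,yaw,off=-.008):
    y=math.radians(yaw);return np.array(c)+off*np.array([math.cos(y),math.sin(y)])
E
python3 - <<'E'
from h import *
s=sense();p=gp((.47289,-.33877),22.98);print(delta(s,np.r_[p,.008],202.98))
E
```

```text
(array([ -2.3,  -1.1, 142.3]), array([-0.0003,  0.0003, -0.0017]))
```

Emit:
servo_tool:
  deltas:
    - {"tx":-2.3,"ty":-1.1,"tz":40,"ax":0,"ay":0,"az":-0.0017,"claw":60}
    - {"tx":-2.3,"ty":-1.1,"tz":80,"ax":0,"ay":0,"az":-0.0017,"claw":60}
    - {"tx":-2.3,"ty":-1.1,"tz":110,"ax":0,"ay":0,"az":-0.0017,"claw":60}
    - {"tx":-2.3,"ty":-1.1,"tz":130,"ax":0,"ay":0,"az":-0.0017,"claw":60}
    - {"tx":-2.3,"ty":-1.1,"tz":140,"ax":0,"ay":0,"az":-0.0017,"claw":60}
    - {"tx":-2.3,"ty":-1.1,"tz":142,"ax":0,"ay":0,"az":-0.0017,"claw":60}
    - {"tx":-2.3,"ty":-1.1,"tz":142,"ax":0,"ay":0,"az":-0.0017,"claw":60}
    - {"tx":-2.3,"ty":-1.1,"tz":142,"ax":0,"ay":0,"az":-0.0017,"claw":28}
    - {"tx":-2.3,"ty":-1.1,"tz":142,"ax":0,"ay":0,"az":-0.0017,"claw":28}
    - {"tx":-2.3,"ty":-1.1,"tz":142,"ax":0,"ay":0,"az":-0.0017,"claw":28}
    - {"tx":-2.3,"ty":-1.1,"tz":142,"ax":0,"ay":0,"az":-0.0017,"claw":28}
    - {"tx":-2.3,"ty":-1.1,"tz":142,"ax":0,"ay":0,"az":-0.0017,"claw":28}

```text
time_s: 3.52
tcp_pos: [0.4664, -0.3413, 0.0088]
ee_rot: [[-0.92, -0.392, 0.001], [-0.392, 0.92, -0.001], [-0.001, -0.001, -1.0]]
wrist_force: [-1.4, -2.3, -0.3]
gripper_width: 0.398
gripper_force: 1.7
```

Emit:
servo_tool:
  deltas:
    - {"tx":0,"ty":0,"tz":0,"ax":0,"ay":0,"az":0,"claw":28}
    - {"tx":0,"ty":0,"tz":0,"ax":0,"ay":0,"az":0,"claw":28}
    - {"tx":0,"ty":0,"tz":0,"ax":0,"ay":0,"az":0,"claw":28}
    - {"tx":0,"ty":0,"tz":0,"ax":0,"ay":0,"az":0,"claw":28}

```text
time_s: 3.85
tcp_pos: [0.4666, -0.3415, 0.0088]
ee_rot: [[-0.92, -0.392, 0.001], [-0.392, 0.92, -0.001], [-0.001, -0.001, -1.0]]
wrist_force: [-0.1, -0.3, 5.6]
gripper_width: 0.365
gripper_force: 30.0
```

Emit:
servo_tool:
  deltas:
    - {"tx":0,"ty":0,"tz":0,"ax":0,"ay":0,"az":0,"claw":60}
    - {"tx":0,"ty":0,"tz":0,"ax":0,"ay":0,"az":0,"claw":60}
    - {"tx":0,"ty":0,"tz":0,"ax":0,"ay":0,"az":0,"claw":60}
    - {"tx":0,"ty":0,"tz":0,"ax":0,"ay":0,"az":0,"claw":60}
    - {"tx":0,"ty":0,"tz":-20,"ax":0,"ay":0,"az":0,"claw":60}
    - {"tx":0,"ty":0,"tz":-60,"ax":0,"ay":0,"az":0,"claw":60}
    - {"tx":0,"ty":0,"tz":-100,"ax":0,"ay":0,"az":0,"claw":60}
    - {"tx":0,"ty":0,"tz":-130,"ax":0,"ay":0,"az":0,"claw":60}
    - {"tx":0,"ty":0,"tz":-142,"ax":0,"ay":0,"az":0,"claw":60}
    - {"tx":0,"ty":0,"tz":-142,"ax":0,"ay":0,"az":0,"claw":60}

```text
time_s: 4.68
tcp_pos: [0.4679, -0.342, 0.1541]
ee_rot: [[-0.92, -0.392, 0.007], [-0.392, 0.92, -0.003], [-0.005, -0.006, -1.0]]
wrist_force: [0.6, 0.0, -0.9]
gripper_width: 0.687
gripper_force: 0.0
```

```bash
cat >> h.py <<'E'
def intool(s,c,yaw,z):
    R=np.array(s['ee_rot']);d=R.T@(np.r_[c,z]-s['tcp_pos']);ty=math.degrees(math.atan2(R[1,0],R[0,0]))
    return np.round(d*1000,2),round((yaw-ty)%180,2)
E
python3 - <<'E'
from h import *
s,im=look();r=rect(s,im,'green',.003,0,np.array([.471,-.338]));print(s['time_s'],s['tcp_pos'],r,intool(s,r[0],r[1],.003))
E
```

```text
4.9333 [ 0.46491444 -0.34058467  0.14809236] (array([ 0.47278231, -0.33777058]), 22.92677116394043, array([0.09933068, 0.06025595])) (array([ -8.71,  -0.92, 145.07]), 179.88)
```

```bash
python3 - <<'E'
from h import *
s=sense();print(s['tcp_pos'],delta(s,(.622,.113,.165),180))
E
```

```text
[ 0.4651005  -0.34069845  0.14819816] (array([-322. ,  356.1,  -16.6]), array([ 0.0021, -0.003 ,  0.4024]))
```

Emit:
servo_tool:
  deltas:
    - {"tx":-322,"ty":356,"tz":-16.6,"ax":0,"ay":0,"az":0.4,"claw":60}
    - {"tx":-322,"ty":356,"tz":-16.6,"ax":0,"ay":0,"az":0.4,"claw":60}
    - {"tx":-322,"ty":356,"tz":-16.6,"ax":0,"ay":0,"az":0.4,"claw":60}
    - {"tx":-322,"ty":356,"tz":-16.6,"ax":0,"ay":0,"az":0.4,"claw":60}
    - {"tx":-322,"ty":356,"tz":-16.6,"ax":0,"ay":0,"az":0.4,"claw":60}
    - {"tx":-322,"ty":356,"tz":-16.6,"ax":0,"ay":0,"az":0.4,"claw":60}
    - {"tx":-322,"ty":356,"tz":-16.6,"ax":0,"ay":0,"az":0.4,"claw":60}
    - {"tx":-322,"ty":356,"tz":-16.6,"ax":0,"ay":0,"az":0.4,"claw":60}
    - {"tx":-322,"ty":356,"tz":-16.6,"ax":0,"ay":0,"az":0.4,"claw":60}
    - {"tx":-322,"ty":356,"tz":-16.6,"ax":0,"ay":0,"az":0.4,"claw":60}
    - {"tx":-322,"ty":356,"tz":-16.6,"ax":0,"ay":0,"az":0.4,"claw":60}
    - {"tx":-322,"ty":356,"tz":-16.6,"ax":0,"ay":0,"az":0.4,"claw":60}

```text
time_s: 5.98
tcp_pos: [0.623, 0.1154, 0.1653]
ee_rot: [[-1.0, -0.004, -0.002], [-0.004, 1.0, -0.001], [0.002, -0.001, -1.0]]
wrist_force: [2.1, -0.2, 0.1]
gripper_width: 0.691
gripper_force: 0.0
```

```bash
python3 - <<'E'
from h import *
s,im=look();cv2.imwrite("pics/w_nest.png",im);np.save("w_nest.npy",im)
np.savez("s_nest.npz",tcp_pos=s['tcp_pos'],ee_rot=s['ee_rot'])
print(s['time_s'],s['tcp_pos'],np.round(s['ee_rot'],4).tolist())
for n,y in [('green',.236),('red',.154),('yellow',.072),('blue',-.010)]:
    r=rect(s,im,n,.020,0,np.array([.577,y]),rad=.072);print(n,r,intool(s,r[0],r[1],.02))
E
```

```text
6.3333 [0.62217544 0.11128746 0.16603154] [[-1.0, -0.0012, -0.0015], [-0.0012, 1.0, -0.0007], [0.0015, -0.0007, -1.0]]Traceback (most recent call last):
  File "<stdin>", line 6, in <module>
  File "h.py", line 44, in rect
    (c,wh,a)=cv2.minAreaRect(h)
             ~~~~~~~~~~~~~~~^^^
cv2.error: OpenCV(4.12.0) /io/opencv/modules/imgproc/src/convhull.cpp:143: error: (-215:Assertion failed) total >= 0 && (depth == CV_32F || depth == CV_32S) in function 'convexHull'
```

View pics/w_nest.png

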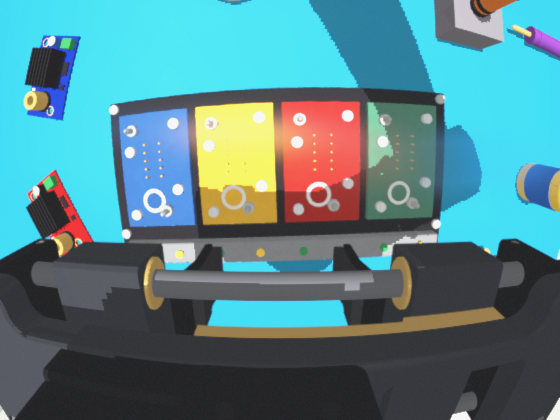

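The four nests show in a row, left to right: blue, yellow, red, green. The rings are at (155,201), (233,197), (318,194) and (399,193), and the pins at top-left and lower-right of each nest. Green lies in shadow, so its thresholds need loosening.

```bash
python3 - <<'E'
from h import *
import h as H
im=np.load("w_nest.npy");z=np.load("s_nest.npz");s=dict(tcp_pos=z['tcp_pos'],ee_rot=z['ee_rot'])
v=cv2.cvtColor(im,cv2.COLOR_BGR2HSV)
for p in [(375,180),(420,110),(300,200),(345,110),(215,175),(255,110),(265,215),(180,110),(140,215),(100,80),(120,150)]: print(p,v[p[1],p[0]])
for n,c in [('green',(400,160)),('red',(320,160)),('yellow',(235,160)),('blue',(155,165))]:
    # floodfill-free: per-nest hue/sat window
    a={'green':(40,92,50,40),'red':(174,8,110,60),'yellow':(18,35,100,60),'blue':(100,125,100,60)}[n]
    Hh=v[...,0];m=((Hh>=a[0])&(Hh<=a[1])) if a[0]<a[1] else ((Hh>=a[0])|(Hh<=a[1]))
    m=(m&(v[...,1]>a[2])&(v[...,2]>a[3]));
    if n=='blue': m&=(Hh>102)
    m=cv2.morphologyEx(m.astype(np.uint8),cv2.MORPH_OPEN,np.ones((3,3)))
    _,L,st,ce=cv2.connectedComponentsWithStats(m); 
    ids=[i for i in range(1,len(st)) if np.hypot(*(ce[i]-c))<75 and st[i,4]>25 and abs(ce[i][0]-c[0])<42]
    print(n,[st[i].tolist() for i in ids][:6])
    ys,xs=np.nonzero(np.isin(L,ids));q=np.array([wray(s,p,.020)[:2] for p in zip(xs,ys)],np.float32)
    cc,wh,an=cv2.minAreaRect(cv2.convexHull(q))
    print(np.round(cc,4),np.round(wh,4),round(an,2))
E
```

```text
(375, 180) [ 63  38 120]
(420, 110) [ 77  89 120]
(300, 200) [  1 176 151]
(345, 110) [  0  81 246]
(215, 175) [ 30 150 247]
(255, 110) [ 30 134 247]
(265, 215) [ 21 180 198]
(180, 110) [107 140 240]
(140, 215) [  0   0 247]
(100, 80) [ 93 173 246]
(120, 150) [110  69 104]
green [[365, 102, 72, 118, 5367], [392, 186, 14, 15, 169]]Traceback (most recent call last):
  File "<stdin>", line 16, in <module>
  File "h.py", line 10, in wray
    k,T=wT(s);u=np.array([px[0]-k['cx'],px[1]-k['cy']]);r=np.hypot(*u);th=r/k['fx']
        ~~^^^
  File "h.py", line 8, in wT
    k=calibration("wrist");T=np.eye(4);T[:3,:3]=s['ee_rot'];T[:3,3]=s['tcp_pos'];return k,T@np.array(k['hand_eye'])
ValueError: time passes only in moves, steps and waits
```

```bash
python3 - <<'E'
t=open('h.py').read()
t=t.replace('def tw(k','import functools,pickle,os\n_cal=calibration\n@functools.lru_cache(None)\ndef calibration(n):\n    f=f"cal_{n}.pkl"\n    if not os.path.exists(f): pickle.dump(_cal(n),open(f,"wb"))\n    return pickle.load(open(f,"rb"))\ndef tw(k',1)
open('h.py','w').write(t)
E
cat > nest.py <<'E'
from h import *
im=np.load("w_nest.npy");z=np.load("s_nest.npz");s=dict(tcp_pos=z['tcp_pos'],ee_rot=z['ee_rot'])
v=cv2.cvtColor(im,cv2.COLOR_BGR2HSV)
for n,c in [('green',(400,160)),('red',(320,160)),('yellow',(235,160)),('blue',(155,165))]:
    a={'green':(40,92,30,60),'red':(174,8,60,60),'yellow':(18,35,60,60),'blue':(102,125,90,130)}[n]
    Hh=v[...,0];m=((Hh>=a[0])&(Hh<=a[1])) if a[0]<a[1] else ((Hh>=a[0])|(Hh<=a[1]))
    m=(m&(v[...,1]>a[2])&(v[...,2]>a[3]))
    m=cv2.morphologyEx(m.astype(np.uint8),cv2.MORPH_OPEN,np.ones((3,3)))
    _,L,st,ce=cv2.connectedComponentsWithStats(m)
    ids=[i for i in range(1,len(st)) if np.hypot(*(ce[i]-c))<75 and st[i,4]>25 and abs(ce[i][0]-c[0])<42]
    ys,xs=np.nonzero(np.isin(L,ids));q=np.array([wray(s,p,.020)[:2] for p in zip(xs,ys)],np.float32)
    cc,wh,an=cv2.minAreaRect(cv2.convexHull(q))
    cc=np.array(cc);print(n,[st[i].tolist() for i in ids][:4],np.round(cc,4),np.round(wh,4),round(an,2))
    # ring centre
    g=wproj(s,np.r_[cc+[.031,-.004],.02]);x0,y0=(g-14).astype(int)
    w=cv2.cvtColor(im,cv2.COLOR_BGR2HSV)[y0:y0+29,x0:x0+29];mm=((w[...,1]<w[...,1].min()+60)&(w[...,2]>w[...,2].max()-40)).astype(np.uint8)
    yy,xx=np.nonzero(mm);(e,rr)=cv2.minEnclosingCircle(np.c_[xx,yy].astype(np.float32));print('  ring pred',g,'seen~',np.array(e)+[x0,y0],rr)
E
python3 nest.py; python3 - <<'E'
import cv2,numpy as np
im=np.load('w_nest.npy');cv2.imwrite('pics/n2.png',cv2.resize(im[85:245,100:450],(787,360),interpolation=cv2.INTER_CUBIC))
E
```

```text
green [[365, 101, 72, 119, 6683], [392, 185, 14, 16, 188]] [0.5779 0.2354] [0.1178 0.0769] 1.92
  ring pred [396.5511512 191.7897467] seen~ [396.         196.33333397] 16.46554946899414
red [[279, 100, 88, 123, 8394], [310, 187, 17, 16, 223]] [0.5806 0.1556] [0.1184 0.0837] 1.72
  ring pred [318.84328472 193.60683131] seen~ [316.5 187.5] 10.12432861328125
yellow [[195, 102, 83, 123, 8263], [225, 189, 17, 17, 243]] [0.5835 0.0715] [0.1178 0.0757] 2.0
  ring pred [232.13377796 196.59611307] seen~ [223. 191.] 9.999999747378752e-05
blue [[119, 108, 77, 119, 6537], [148, 194, 13, 14, 157]] [ 0.5859 -0.0106] [0.1171 0.0754] 2.11
  ring pred [153.4725983  199.79085924] seen~ [151.8144331  203.86082458] 15.739675521850586
```

View pics/n2.png

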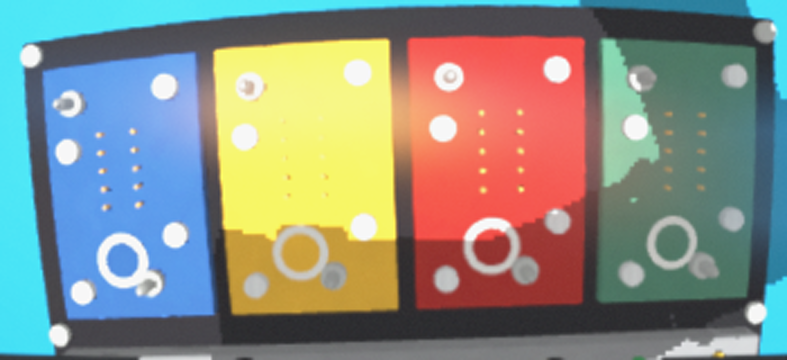

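The pictured rings agree with the plate fits to about 0.5 px. The fixture yaw is ≈1.95°, the pitch is 82.0 mm, and the green nest is at (0.5779, 0.2354) by camera. I go to the blue board next.

```bash
python3 - <<'E'
from h import *
s=sense();print(s['tcp_pos'],delta(s,(.4597,-.1519,.15),166.5))
E
```

```text
[0.62231642 0.11117391 0.16632333] (array([ 162.8, -262.9,   16.6]), array([-0.0006, -0.0009,  0.2365]))
```

Emit:
servo_tool:
  deltas:
    - {"tx":163,"ty":-263,"tz":16.6,"ax":0,"ay":0,"az":0.236,"claw":60}
    - {"tx":163,"ty":-263,"tz":16.6,"ax":0,"ay":0,"az":0.236,"claw":60}
    - {"tx":163,"ty":-263,"tz":16.6,"ax":0,"ay":0,"az":0.236,"claw":60}
    - {"tx":163,"ty":-263,"tz":16.6,"ax":0,"ay":0,"az":0.236,"claw":60}
    - {"tx":163,"ty":-263,"tz":16.6,"ax":0,"ay":0,"az":0.236,"claw":60}
    - {"tx":163,"ty":-263,"tz":16.6,"ax":0,"ay":0,"az":0.236,"claw":60}
    - {"tx":163,"ty":-263,"tz":16.6,"ax":0,"ay":0,"az":0.236,"claw":60}
    - {"tx":163,"ty":-263,"tz":16.6,"ax":0,"ay":0,"az":0.236,"claw":60}
    - {"tx":163,"ty":-263,"tz":16.6,"ax":0,"ay":0,"az":0.236,"claw":60}
    - {"tx":163,"ty":-263,"tz":16.6,"ax":0,"ay":0,"az":0.236,"claw":60}

```text
time_s: 7.22
tcp_pos: [0.4594, -0.1525, 0.1505]
ee_rot: [[-0.972, 0.235, 0.001], [0.235, 0.972, -0.0], [-0.001, 0.0, -1.0]]
wrist_force: [1.3, 0.2, -1.2]
gripper_width: 0.684
gripper_force: 0.0
```

```bash
cat > brd.py <<'E'
import sys
from h import *
col,x,y=sys.argv[1],float(sys.argv[2]),float(sys.argv[3])
s,im=look();cv2.imwrite(f"pics/b_{col}.png",im);np.save(f"b_{col}.npy",im)
r=rect(s,im,col,.003,0,np.array([x,y]),smin=80);print(s['time_s'],s['tcp_pos'],r,intool(s,r[0],r[1],.003))
v=cv2.cvtColor(im,cv2.COLOR_BGR2HSV);yy=np.radians(r[1]);Rz=np.array([[np.cos(yy),-np.sin(yy)],[np.sin(yy),np.cos(yy)]])
for p in [(-.045,.02),(-.03,-.024),(.02,.024),(.045,-.02),(.055,0),(0,.036)]:
    q=wproj(s,np.r_[r[0]+Rz@p,.003]).astype(int);print(p,q,v[q[1],q[0]])
p=gp(r[0],r[1]);d,a=delta(s,np.r_[p,.008],r[1]+180);
d[1]+=.9;print("grasp delta",d,a)
E
python3 brd.py blue .4675 -.1538
```

```text
7.4667 [ 0.46102141 -0.15024062  0.15010218] (array([ 0.46979696, -0.15448354]), -13.82177734375, array([0.09897276, 0.05883163])) (array([ -9.47,  -2.12, 147.11]), 179.49)
(-0.045, 0.02) [296 167] [ 96 145 120]
(-0.03, -0.024) [250 182] [114 185 110]
(0.02, 0.024) [298 232] [114 185  95]
(0.045, -0.02) [255 255] [115 193  94]
(0.055, 0) [274 264] [ 98 194 209]
(0, 0.036) [311 213] [ 98 191 111]
grasp delta [ -1.5  -1.1 142.1] [0.0001 0.0003 0.0089]
```

Emit:
servo_tool:
  deltas:
    - {"tx":-1.5,"ty":-1.1,"tz":40,"ax":0,"ay":0,"az":0.009,"claw":55}
    - {"tx":-1.5,"ty":-1.1,"tz":80,"ax":0,"ay":0,"az":0.009,"claw":50}
    - {"tx":-1.5,"ty":-1.1,"tz":112,"ax":0,"ay":0,"az":0.009,"claw":50}
    - {"tx":-1.5,"ty":-1.1,"tz":132,"ax":0,"ay":0,"az":0.009,"claw":50}
    - {"tx":-1.5,"ty":-1.1,"tz":141,"ax":0,"ay":0,"az":0.009,"claw":50}
    - {"tx":-1.5,"ty":-1.1,"tz":142,"ax":0,"ay":0,"az":0.009,"claw":50}
    - {"tx":-1.5,"ty":-1.1,"tz":142,"ax":0,"ay":0,"az":0.009,"claw":50}
    - {"tx":-1.5,"ty":-1.1,"tz":142,"ax":0,"ay":0,"az":0.009,"claw":28}
    - {"tx":-1.5,"ty":-1.1,"tz":142,"ax":0,"ay":0,"az":0.009,"claw":28}
    - {"tx":-1.5,"ty":-1.1,"tz":142,"ax":0,"ay":0,"az":0.009,"claw":28}
    - {"tx":-1.5,"ty":-1.1,"tz":142,"ax":0,"ay":0,"az":0.009,"claw":28}
    - {"tx":-1.5,"ty":-1.1,"tz":142,"ax":0,"ay":0,"az":0.009,"claw":28}

```text
time_s: 8.52
tcp_pos: [0.4622, -0.1525, 0.0091]
ee_rot: [[-0.971, 0.24, 0.002], [0.24, 0.971, -0.0], [-0.002, 0.0, -1.0]]
wrist_force: [-1.7, -1.5, 6.5]
gripper_width: 0.363
gripper_force: 30.0
```

```bash
cat >> h.py <<'E'
TH=1.95;NI={'green':0,'red':1,'yellow':2,'blue':3}
def nest(col):
    t=math.radians(TH);i=NI[col];return np.array([.5779+.082*math.sin(t)*i,.2354-.082*math.cos(t)*i])
def place(s,col,bx,z,dx=0,dy=0):
    """bx: board centre along tool x in camera measure (mm). TCP delta to stand over nest"""
    t=math.radians(TH+180);tx=np.array([math.cos(t),math.sin(t)]);ty=-np.array([-math.sin(t),math.cos(t)])
    p=nest(col)-tx*(bx/1000)+ty*(.0009+dy/1000)+tx*dx/1000
    return p,delta(s,np.r_[p,z],TH+180)
E
python3 - <<'E'
from h import *
s=sense();print(s['time_s'],s['tcp_pos'],s['gripper_width'],s['gripper_force'])
c=np.array([.469797,-.154484]);print(intool(s,c,-13.82,.003));print(place(s,'blue',-8.,.10))
E
```

```text
8.5167 [ 0.46223516 -0.15253356  0.00914918] 0.36303174377344016 29.996875491924584
(array([-7.8 , -0.08,  6.16]), 0.07)
(array([ 0.57824474, -0.00983028]), (array([-78.5, 166.4, -90.7]), array([-2.000e-04,  1.800e-03, -2.764e-01])))
```

Emit:
servo_tool:
  deltas:
    - {"tx":0,"ty":0,"tz":-30,"ax":0,"ay":0,"az":0,"claw":28}
    - {"tx":0,"ty":0,"tz":-65,"ax":0,"ay":0,"az":0,"claw":28}
    - {"tx":-15,"ty":30,"tz":-91,"ax":0,"ay":0,"az":-0.05,"claw":28}
    - {"tx":-30,"ty":65,"tz":-91,"ax":0,"ay":0,"az":-0.12,"claw":28}
    - {"tx":-47,"ty":100,"tz":-91,"ax":0,"ay":0,"az":-0.2,"claw":28}
    - {"tx":-63,"ty":133,"tz":-91,"ax":0,"ay":0,"az":-0.25,"claw":28}
    - {"tx":-74,"ty":157,"tz":-91,"ax":0,"ay":0,"az":-0.276,"claw":28}
    - {"tx":-78.5,"ty":166.4,"tz":-91,"ax":0,"ay":0,"az":-0.276,"claw":28}
    - {"tx":-78.5,"ty":166.4,"tz":-91,"ax":0,"ay":0,"az":-0.276,"claw":28}
    - {"tx":-78.5,"ty":166.4,"tz":-91,"ax":0,"ay":0,"az":-0.276,"claw":28}
    - {"tx":-78.5,"ty":166.4,"tz":-91,"ax":0,"ay":0,"az":-0.276,"claw":28}

```text
time_s: 9.43
tcp_pos: [0.5763, -0.0104, 0.0984]
ee_rot: [[-0.999, -0.032, -0.002], [-0.032, 0.999, -0.0], [0.003, -0.0, -1.0]]
wrist_force: [-0.4, -1.0, -2.8]
gripper_width: 0.362
gripper_force: 30.0
```

```bash
python3 - <<'E'
from h import *
s,im=look();cv2.imwrite("pics/hold_blue.png",im);np.save("hold_blue.npy",im)
print(s['time_s'],s['tcp_pos'],s['wrist_force'],s['gripper_width']);print(place(s,'blue',-8.0,.10))
E
```

```text
9.7833 [ 0.57757711 -0.01008094  0.09922822] [ 0.95269225 -0.19353639 -3.28310296] 0.3644771196196491
(array([ 0.57824474, -0.00983028]), (array([-0.7,  0.2, -0.8]), array([ 0.0001,  0.0001, -0.0014])))
```

View pics/hold_blue.png

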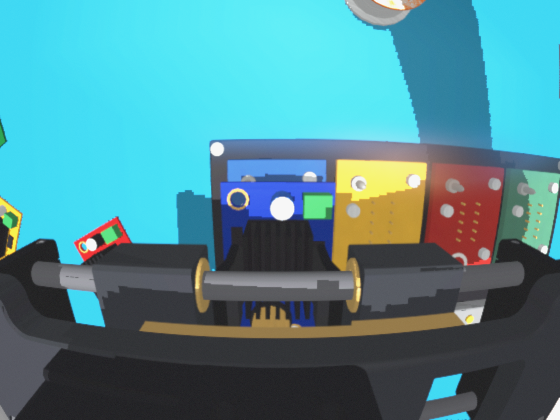

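The held board fills the middle, with its far-end hole at (237,199). The blue nest and its pin at (248,180) are behind it.

```bash
cat > held.py <<'E'
import sys
from h import *
col=sys.argv[1];dz=float(sys.argv[2]) # underside below TCP (m)
s,im=look();k=calibration("wrist");zt=s['tcp_pos'][2]-dz+.003
m=cmask(im,col,80,40);m=cv2.morphologyEx(m,cv2.MORPH_OPEN,np.ones((2,2),np.uint8));m[240:]=0;m[:, :150]=0;m[:,400:]=0
R=np.array(s['ee_rot'])
ys,xs=np.nonzero(m);q=np.array([R.T@(wray(s,p,zt)-s['tcp_pos'])*1000 for p in zip(xs,ys)])
q=q[(q[:,0]<44)&(q[:,0]>0)&(abs(q[:,1])<36)]
L=[q[(q[:,0]>a)&(q[:,0]<a+5),1] for a in (12,17,22,27,32)]
lo=[a.min() for a in L];hi=[a.max() for a in L];print(s['tcp_pos'],'edges y',np.round(lo,1),np.round(hi,1),'mid',np.round((np.mean(lo)+np.mean(hi))/2,2),'xmax',np.round(np.percentile([q[abs(q[:,1]-y)<3,0].max() for y in(-10,-5,0,10,20)],50),2))
E
python3 held.py blue .0091
```

```text
[ 0.57770877 -0.00984241  0.0991717 ] edges y [-29.8 -30.  -29.8 -30.  -29.9] [30.8 30.9 30.8 13.8 30.9] mid -1.23 xmax 43.2
```

Emit:
servo_tool:
  deltas:
    - {"tx":-0.7,"ty":0.2,"tz":20,"ax":0,"ay":0,"az":-0.0014,"claw":28}
    - {"tx":-0.7,"ty":0.2,"tz":40,"ax":0,"ay":0,"az":-0.0014,"claw":28}
    - {"tx":-0.7,"ty":0.2,"tz":47,"ax":0,"ay":0,"az":-0.0014,"claw":28}
    - {"tx":-0.7,"ty":0.2,"tz":47,"ax":0,"ay":0,"az":-0.0014,"claw":28}
    - {"tx":-0.7,"ty":0.2,"tz":47,"ax":0,"ay":0,"az":-0.0014,"claw":28}
    - {"tx":-0.7,"ty":0.2,"tz":47,"ax":0,"ay":0,"az":-0.0014,"claw":28}

```text
time_s: 10.43
tcp_pos: [0.5795, -0.0092, 0.0531]
ee_rot: [[-0.999, -0.035, 0.002], [-0.035, 0.999, 0.0], [-0.002, 0.0, -1.0]]
wrist_force: [-0.2, 0.2, -2.4]
gripper_width: 0.362
gripper_force: 30.0
```

```bash
python3 held.py blue .0091; python3 - <<'E'
from h import *
s,im=look();cv2.imwrite("pics/hold2.png",cv2.resize(im[120:280,180:380],None,fx=4,fy=3.75,interpolation=cv2.INTER_CUBIC))
print(s['time_s'],s['tcp_pos'],s['wrist_force']);print(place(s,'blue',-8.0,.035))
t=math.radians(TH);Rz=np.array([[np.cos(t),-np.sin(t)],[np.sin(t),np.cos(t)]])
for z in (.026,.04): print(wproj(s,np.r_[nest('blue')+Rz@[-.041,-.021],z]))
E
```

```text
[ 0.57945405 -0.00917818  0.05327458] edges y [-29.2 -29.4 -29.3 -29.5 -29.4] [31.7 31.6 31.7 31.7 31.5] mid 1.16 xmax 43.2
10.5833 [ 0.57918294 -0.00920153  0.05311246] [ 0.01342811  0.28062524 -1.88127777]
(array([ 0.57824474, -0.00983028]), (array([ 1. , -0.6, 18.1]), array([0.0003, 0.002 , 0.001 ])))
[239.13847497 192.07028365]
[236.26141607 196.77128392]
```

View pics/hold2.png

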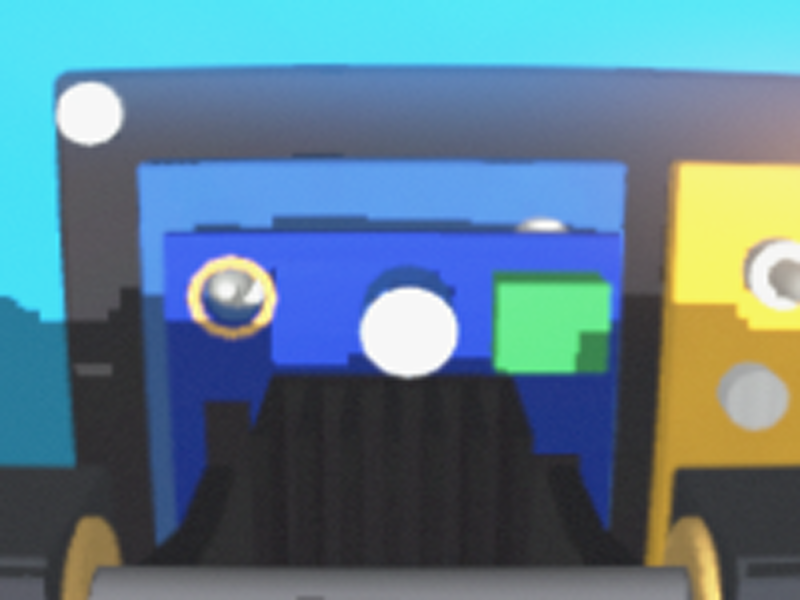

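The pin nose shows inside the hole ring at (238,197), so the far-end hole is over its pin to within about 0.7 mm. I nudge slightly and lower slowly.

Emit:
servo_tool:
  deltas:
    - {"tx":0.5,"ty":-0.6,"tz":0,"ax":0,"ay":0,"az":0.001,"claw":28}
    - {"tx":0.5,"ty":-0.6,"tz":2,"ax":0,"ay":0,"az":0.001,"claw":28}
    - {"tx":0.5,"ty":-0.6,"tz":4,"ax":0,"ay":0,"az":0.001,"claw":28}
    - {"tx":0.5,"ty":-0.6,"tz":6,"ax":0,"ay":0,"az":0.001,"claw":28}
    - {"tx":0.5,"ty":-0.6,"tz":8,"ax":0,"ay":0,"az":0.001,"claw":28}
    - {"tx":0.5,"ty":-0.6,"tz":10,"ax":0,"ay":0,"az":0.001,"claw":28}
    - {"tx":0.5,"ty":-0.6,"tz":12,"ax":0,"ay":0,"az":0.001,"claw":28}
    - {"tx":0.5,"ty":-0.6,"tz":13,"ax":0,"ay":0,"az":0.001,"claw":28}
    - {"tx":0.5,"ty":-0.6,"tz":13,"ax":0,"ay":0,"az":0.001,"claw":28}

```text
time_s: 11.38
tcp_pos: [0.5786, -0.01, 0.039]
ee_rot: [[-0.999, -0.034, 0.001], [-0.034, 0.999, -0.0], [-0.001, -0.0, -1.0]]
wrist_force: [3.5, -1.0, -3.1]
gripper_width: 0.362
gripper_force: 30.0
```

Emit:
servo_tool:
  deltas:
    - {"tx":-0.7,"ty":0,"tz":0,"ax":0,"ay":0,"az":0,"claw":28}
    - {"tx":-0.7,"ty":0,"tz":1.5,"ax":0,"ay":0,"az":0,"claw":28}
    - {"tx":-0.7,"ty":0,"tz":3,"ax":0,"ay":0,"az":0,"claw":28}
    - {"tx":-0.7,"ty":0,"tz":4,"ax":0,"ay":0,"az":0,"claw":28}
    - {"tx":-0.7,"ty":0,"tz":4,"ax":0,"ay":0,"az":0,"claw":28}
    - {"tx":-0.7,"ty":0,"tz":4,"ax":0,"ay":0,"az":0,"claw":28}

```text
time_s: 11.88
tcp_pos: [0.5788, -0.0099, 0.0352]
ee_rot: [[-0.999, -0.034, 0.0], [-0.034, 0.999, 0.0], [-0.0, 0.0, -1.0]]
wrist_force: [0.2, -0.6, 0.1]
gripper_width: 0.369
gripper_force: 30.0
```

Emit:
servo_tool:
  deltas:
    - {"tx":0,"ty":0,"tz":0.5,"ax":0,"ay":0,"az":0,"claw":28}
    - {"tx":0,"ty":0,"tz":0.5,"ax":0,"ay":0,"az":0,"claw":28}
    - {"tx":0,"ty":0,"tz":0.5,"ax":0,"ay":0,"az":0,"claw":50}
    - {"tx":0,"ty":0,"tz":0,"ax":0,"ay":0,"az":0,"claw":50}
    - {"tx":0,"ty":0,"tz":0,"ax":0,"ay":0,"az":0,"claw":50}
    - {"tx":0,"ty":0,"tz":0,"ax":0,"ay":0,"az":0,"claw":50}
    - {"tx":0,"ty":0,"tz":-25,"ax":0,"ay":0,"az":0,"claw":50}
    - {"tx":0,"ty":0,"tz":-60,"ax":0,"ay":0,"az":0,"claw":50}
    - {"tx":0,"ty":0,"tz":-100,"ax":0,"ay":0,"az":0,"claw":50}
    - {"tx":0,"ty":0,"tz":-138,"ax":0,"ay":0,"az":0,"claw":60}
    - {"tx":0,"ty":0,"tz":-138,"ax":0,"ay":0,"az":0,"claw":60}

```text
time_s: 12.8
tcp_pos: [0.5836, -0.0095, 0.1819]
ee_rot: [[-0.999, -0.036, 0.016], [-0.036, 0.999, 0.001], [-0.016, 0.001, -1.0]]
wrist_force: [0.7, 1.1, 1.3]
gripper_width: 0.65
gripper_force: 0.0
```

```bash
python3 - <<'E'
from h import *
s,im=look();np.save("seat_blue.npy",im);print(s['time_s'],s['tcp_pos'])
r=rect(s,im,'blue',.029,0,nest('blue'),smin=150);print(r,intool(s,r[0],r[1],.029),'nest',nest('blue'))
# go to red
print(delta(s,np.r_[gp((.637,-.1566),28.4),.15],208.4))
cv2.imwrite("pics/seat_blue.png",cv2.resize(im[140:290,180:380],None,fx=4,fy=4,interpolation=cv2.INTER_CUBIC))
E
```

```text
13.1 [ 0.57765747 -0.01010865  0.17115081]
(array([ 0.5868988 , -0.00849803]), 1.6171746253967285, array([0.10061914, 0.06048178])) (array([ -9.82,   1.36, 142.11]), 179.69) nest [ 0.58627073 -0.01045754]
(array([ -47.3, -152. ,   21. ]), array([ 4.00e-04, -3.80e-03, -4.62e-01]))
```

View pics/seat_blue.png

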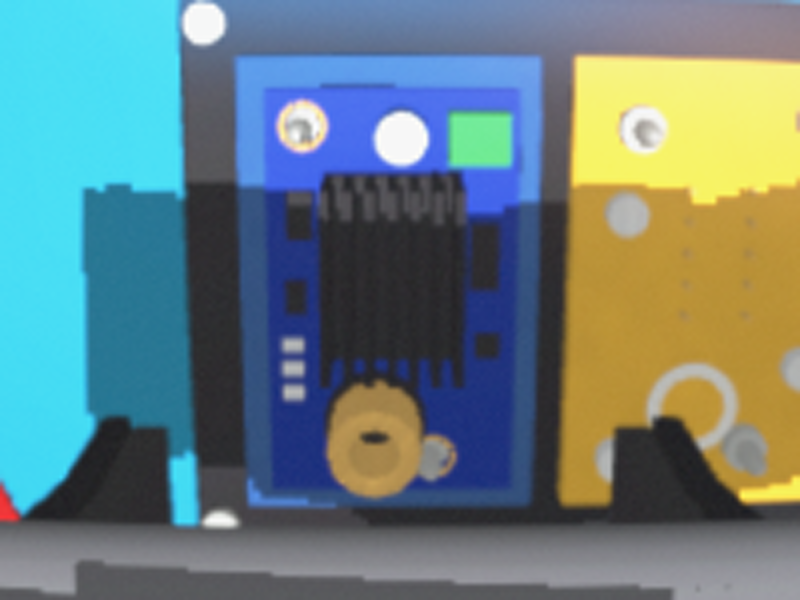

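Blue is seated: pins show in both holes at crop (300,128) and (437,457), with the board square in the nest. Next is red.

Emit:
servo_tool:
  deltas:
    - {"tx":-47,"ty":-152,"tz":21,"ax":0,"ay":0,"az":-0.462,"claw":60}
    - {"tx":-47,"ty":-152,"tz":21,"ax":0,"ay":0,"az":-0.462,"claw":60}
    - {"tx":-47,"ty":-152,"tz":21,"ax":0,"ay":0,"az":-0.462,"claw":60}
    - {"tx":-47,"ty":-152,"tz":21,"ax":0,"ay":0,"az":-0.462,"claw":60}
    - {"tx":-47,"ty":-152,"tz":21,"ax":0,"ay":0,"az":-0.462,"claw":60}
    - {"tx":-47,"ty":-152,"tz":21,"ax":0,"ay":0,"az":-0.462,"claw":60}
    - {"tx":-47,"ty":-152,"tz":21,"ax":0,"ay":0,"az":-0.462,"claw":60}
    - {"tx":-47,"ty":-152,"tz":21,"ax":0,"ay":0,"az":-0.462,"claw":60}

```text
time_s: 13.82
tcp_pos: [0.6305, -0.1594, 0.1516]
ee_rot: [[-0.879, -0.476, -0.001], [-0.476, 0.879, 0.0], [0.001, 0.001, -1.0]]
wrist_force: [0.3, -0.7, 0.2]
gripper_width: 0.69
gripper_force: 0.0
```

```bash
sed -i 's/d\[1\]+=.9/d[1]-=.9/' brd.py; python3 brd.py red .637 -.1566
```

```text
13.9667 [ 0.6308475  -0.15897984  0.15244547] (array([ 0.64014405, -0.15608525]), 27.13399887084961, array([0.10025361, 0.05997786])) (array([ -9.5 ,  -1.87, 149.45]), 178.63)
(-0.045, 0.02) [297 167] [ 46  73 147]
(-0.03, -0.024) [251 182] [179 181 242]
(0.02, 0.024) [298 232] [179 194 134]
(0.045, -0.02) [254 254] [179 196 133]
(0.055, 0) [274 264] [ 98 183 141]
(0, 0.036) [311 213] [ 98 181 142]
grasp delta [ -1.5  -2.6 144.4] [-0.0002  0.0004  0.024 ]
```

Emit:
servo_tool:
  deltas:
    - {"tx":-1.5,"ty":-2.6,"tz":40,"ax":0,"ay":0,"az":0.024,"claw":55}
    - {"tx":-1.5,"ty":-2.6,"tz":80,"ax":0,"ay":0,"az":0.024,"claw":50}
    - {"tx":-1.5,"ty":-2.6,"tz":112,"ax":0,"ay":0,"az":0.024,"claw":50}
    - {"tx":-1.5,"ty":-2.6,"tz":134,"ax":0,"ay":0,"az":0.024,"claw":50}
    - {"tx":-1.5,"ty":-2.6,"tz":143,"ax":0,"ay":0,"az":0.024,"claw":50}
    - {"tx":-1.5,"ty":-2.6,"tz":144,"ax":0,"ay":0,"az":0.024,"claw":50}
    - {"tx":-1.5,"ty":-2.6,"tz":144,"ax":0,"ay":0,"az":0.024,"claw":50}
    - {"tx":-1.5,"ty":-2.6,"tz":144,"ax":0,"ay":0,"az":0.024,"claw":28}
    - {"tx":-1.5,"ty":-2.6,"tz":144,"ax":0,"ay":0,"az":0.024,"claw":28}
    - {"tx":-1.5,"ty":-2.6,"tz":144,"ax":0,"ay":0,"az":0.024,"claw":28}
    - {"tx":-1.5,"ty":-2.6,"tz":144,"ax":0,"ay":0,"az":0.024,"claw":28}
    - {"tx":-1.5,"ty":-2.6,"tz":144,"ax":0,"ay":0,"az":0.024,"claw":28}

```text
time_s: 15.02
tcp_pos: [0.6337, -0.1616, 0.0089]
ee_rot: [[-0.891, -0.455, 0.001], [-0.455, 0.891, 0.0], [-0.001, -0.0, -1.0]]
wrist_force: [-1.6, 2.2, 3.6]
gripper_width: 0.365
gripper_force: 30.0
```

```bash
cat > tgt.py <<'E'
import sys
from h import *
# TCP seat targets referenced to the blue seating; col z [extra board shift mm along tool x]
col,z=sys.argv[1],float(sys.argv[2]);bx=float(sys.argv[3]) if len(sys.argv)>3 else -8
t=math.radians(TH);k=3-NI[col]
p=np.array([.5788,-.0099])+k*.082*np.array([-math.sin(t),math.cos(t)])+(bx+8)/1000*np.array([math.cos(t),math.sin(t)])
for i in range(1): s=sense()
print(s['time_s'],s['tcp_pos'],s['gripper_width'],s['gripper_force'],s['wrist_force'],'target',p,delta(s,np.r_[p,z],180+TH))
E
python3 tgt.py red .1; python3 - <<'E'
from h import *
s=sense();print(intool(s,(.640144,-.156085),27.13,.003))
E
```

```text
15.0167 [ 0.63367729 -0.16156777  0.00893021] 0.3649579303298093 29.992212764918804 [-1.57870684  2.15170179  3.64321115] target [0.57321951 0.15400503] (array([-89.7, 308.5, -91.1]), array([-0.   ,  0.001,  0.438]))
(array([-8.25,  1.94,  5.94]), 0.08)
```

Emit:
servo_tool:
  deltas:
    - {"tx":0,"ty":0,"tz":-30,"ax":0,"ay":0,"az":0,"claw":28}
    - {"tx":0,"ty":0,"tz":-65,"ax":0,"ay":0,"az":0,"claw":28}
    - {"tx":-8,"ty":28,"tz":-92,"ax":0,"ay":0,"az":0.05,"claw":28}
    - {"tx":-19,"ty":66,"tz":-95,"ax":0,"ay":0,"az":0.12,"claw":28}
    - {"tx":-30,"ty":104,"tz":-95,"ax":0,"ay":0,"az":0.2,"claw":28}
    - {"tx":-41,"ty":142,"tz":-95,"ax":0,"ay":0,"az":0.27,"claw":28}
    - {"tx":-52,"ty":180,"tz":-95,"ax":0,"ay":0,"az":0.34,"claw":28}
    - {"tx":-63,"ty":218,"tz":-95,"ax":0,"ay":0,"az":0.4,"claw":28}
    - {"tx":-74,"ty":255,"tz":-95,"ax":0,"ay":0,"az":0.438,"claw":28}
    - {"tx":-83,"ty":285,"tz":-95,"ax":0,"ay":0,"az":0.438,"claw":28}
    - {"tx":-88,"ty":303,"tz":-92,"ax":0,"ay":0,"az":0.438,"claw":28}
    - {"tx":-89.7,"ty":308.5,"tz":-91,"ax":0,"ay":0,"az":0.438,"claw":28}

```text
time_s: 16.02
tcp_pos: [0.572, 0.1566, 0.0984]
ee_rot: [[-0.999, -0.037, -0.001], [-0.037, 0.999, 0.0], [0.001, 0.0, -1.0]]
wrist_force: [-0.6, 0.1, -3.4]
gripper_width: 0.364
gripper_force: 30.0
```

Emit:
servo_tool:
  deltas:
    - {"tx":0,"ty":0,"tz":20,"ax":0,"ay":0,"az":0,"claw":28}
    - {"tx":0,"ty":0,"tz":40,"ax":0,"ay":0,"az":0,"claw":28}
    - {"tx":0,"ty":0,"tz":47,"ax":0,"ay":0,"az":0,"claw":28}
    - {"tx":0,"ty":0,"tz":47,"ax":0,"ay":0,"az":0,"claw":28}
    - {"tx":0,"ty":0,"tz":47,"ax":0,"ay":0,"az":0,"claw":28}
    - {"tx":0,"ty":0,"tz":47,"ax":0,"ay":0,"az":0,"claw":28}

```text
time_s: 16.52
tcp_pos: [0.5739, 0.1535, 0.053]
ee_rot: [[-0.999, -0.033, 0.002], [-0.033, 0.999, 0.0], [-0.002, 0.0, -1.0]]
wrist_force: [0.1, 0.4, -0.5]
gripper_width: 0.367
gripper_force: 30.0
```

```bash
cat > hold.py <<'E'
import sys
from h import *
s,im=look();np.save("hold.npy",im)
cv2.imwrite(f"pics/hold_{sys.argv[1]}.png",cv2.resize(im[165:235,190:290],None,fx=8,fy=8,interpolation=cv2.INTER_CUBIC))
E
python3 hold.py red2; python3 tgt.py red .035
```

```text
16.6667 [0.57371585 0.15375902 0.05314448] 0.3659769319626756 29.99129726551473 [-3.77096423e-01  9.02947628e-04 -1.72001174e+00] target [0.57321951 0.15400503] (array([ 0.5,  0.2, 18.1]), array([ 0.0008,  0.0018, -0.0005]))
```

View pics/hold_red2.png

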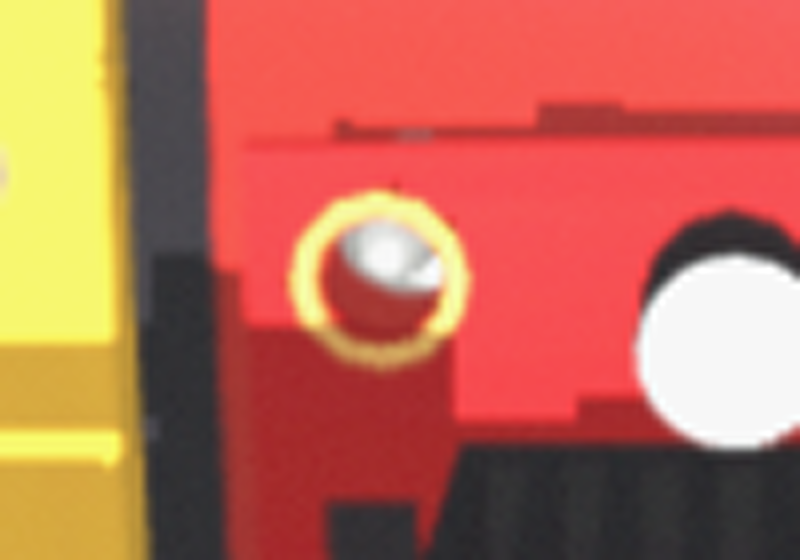

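The pin nose is inside the hole at crop (390,255) with the hole centre at (380,280). Allowing for parallax, that is within about 0.5 mm.

Emit:
servo_tool:
  deltas:
    - {"tx":0.3,"ty":0,"tz":0,"ax":0,"ay":0,"az":0,"claw":28}
    - {"tx":0.3,"ty":0,"tz":2,"ax":0,"ay":0,"az":0,"claw":28}
    - {"tx":0.3,"ty":0,"tz":4,"ax":0,"ay":0,"az":0,"claw":28}
    - {"tx":0.3,"ty":0,"tz":6,"ax":0,"ay":0,"az":0,"claw":28}
    - {"tx":0.3,"ty":0,"tz":8,"ax":0,"ay":0,"az":0,"claw":28}
    - {"tx":0.3,"ty":0,"tz":10,"ax":0,"ay":0,"az":0,"claw":28}
    - {"tx":0.3,"ty":0,"tz":12,"ax":0,"ay":0,"az":0,"claw":28}
    - {"tx":0.3,"ty":0,"tz":13,"ax":0,"ay":0,"az":0,"claw":28}
    - {"tx":0.3,"ty":0,"tz":13,"ax":0,"ay":0,"az":0,"claw":28}

```text
time_s: 17.42
tcp_pos: [0.5729, 0.1537, 0.0388]
ee_rot: [[-0.999, -0.034, -0.0], [-0.034, 0.999, -0.0], [0.0, -0.0, -1.0]]
wrist_force: [1.1, -0.2, -3.4]
gripper_width: 0.367
gripper_force: 30.0
```

Emit:
servo_tool:
  deltas:
    - {"tx":-0.2,"ty":0,"tz":1,"ax":0,"ay":0,"az":0,"claw":28}
    - {"tx":-0.2,"ty":0,"tz":2.5,"ax":0,"ay":0,"az":0,"claw":28}
    - {"tx":-0.2,"ty":0,"tz":4,"ax":0,"ay":0,"az":0,"claw":28}
    - {"tx":-0.2,"ty":0,"tz":4.3,"ax":0,"ay":0,"az":0,"claw":28}
    - {"tx":-0.2,"ty":0,"tz":4.3,"ax":0,"ay":0,"az":0,"claw":28}

```text
time_s: 17.83
tcp_pos: [0.5729, 0.1538, 0.0349]
ee_rot: [[-0.999, -0.034, 0.0], [-0.034, 0.999, -0.0], [-0.0, -0.0, -1.0]]
wrist_force: [-0.4, -0.2, 0.2]
gripper_width: 0.365
gripper_force: 30.0
```

Emit:
servo_tool:
  deltas:
    - {"tx":0,"ty":0,"tz":0.4,"ax":0,"ay":0,"az":0,"claw":28}
    - {"tx":0,"ty":0,"tz":0.4,"ax":0,"ay":0,"az":0,"claw":28}
    - {"tx":0,"ty":0,"tz":0.4,"ax":0,"ay":0,"az":0,"claw":50}
    - {"tx":0,"ty":0,"tz":0,"ax":0,"ay":0,"az":0,"claw":50}
    - {"tx":0,"ty":0,"tz":0,"ax":0,"ay":0,"az":0,"claw":50}
    - {"tx":0,"ty":0,"tz":0,"ax":0,"ay":0,"az":0,"claw":50}
    - {"tx":0,"ty":0,"tz":-25,"ax":0,"ay":0,"az":0,"claw":50}
    - {"tx":0,"ty":0,"tz":-60,"ax":0,"ay":0,"az":0,"claw":50}
    - {"tx":0,"ty":0,"tz":-100,"ax":0,"ay":0,"az":0,"claw":50}
    - {"tx":0,"ty":0,"tz":-136,"ax":0,"ay":0,"az":0,"claw":60}
    - {"tx":0,"ty":0,"tz":-136,"ax":0,"ay":0,"az":0,"claw":60}

```text
time_s: 18.75
tcp_pos: [0.5776, 0.1554, 0.1796]
ee_rot: [[-0.999, -0.036, 0.016], [-0.036, 0.999, 0.006], [-0.016, 0.005, -1.0]]
wrist_force: [0.5, 0.2, 1.5]
gripper_width: 0.644
gripper_force: 0.0
```

```bash
python3 - <<'E'
from h import *
s,im=look();np.save("seat_red.npy",im);cv2.imwrite("pics/seat_red.png",im);print(s['time_s'],s['tcp_pos'])
import h
for c in ('red','blue'):
    r=rect(s,im,c,.029,0,nest(c),rad=.066,smin=150);print(c,r,intool(s,r[0],r[1],.029),'nest',nest(c))
capture("top");k=calibration("top")
for n in ("board_yellow","board_green"):
    for r in recognise(n,"top")[:3]: print(n,round(r['confidence'],2),np.round(tw(k,r['xyz']),3))
print(delta(s,np.r_[gp((.613,-.326),-28.7),.15],151.3))
E
```

```text
19.05 [0.57206578 0.15328475 0.16893319]
red (array([0.58000463, 0.15456714]), 1.8422869443893433, array([0.11082596, 0.07221049])) (array([ -8.43,   1.21, 139.91]), 179.91) nest [0.58069024 0.15344749]
blue (array([ 0.57667971, -0.00897018]), 1.669344186782837, array([0.08197203, 0.06140407])) (array([   0.41, -162.12,  140.16]), 179.74) nest [ 0.58627073 -0.01045754]
board_yellow 0.79 [ 0.608 -0.323  0.005]
board_green 0.61 [ 0.471 -0.331  0.005]
board_green 0.24 [0.412 0.296 0.042]
(array([ -17.9, -476.3,   19.5]), array([-0.0022, -0.0028,  0.5346]))
```

Emit:
servo_tool:
  deltas:
    - {"tx":-17.9,"ty":-476,"tz":19.5,"ax":0,"ay":0,"az":0.535,"claw":60}
    - {"tx":-17.9,"ty":-476,"tz":19.5,"ax":0,"ay":0,"az":0.535,"claw":60}
    - {"tx":-17.9,"ty":-476,"tz":19.5,"ax":0,"ay":0,"az":0.535,"claw":60}
    - {"tx":-17.9,"ty":-476,"tz":19.5,"ax":0,"ay":0,"az":0.535,"claw":60}
    - {"tx":-17.9,"ty":-476,"tz":19.5,"ax":0,"ay":0,"az":0.535,"claw":60}
    - {"tx":-17.9,"ty":-476,"tz":19.5,"ax":0,"ay":0,"az":0.535,"claw":60}
    - {"tx":-17.9,"ty":-476,"tz":19.5,"ax":0,"ay":0,"az":0.535,"claw":60}
    - {"tx":-17.9,"ty":-476,"tz":19.5,"ax":0,"ay":0,"az":0.535,"claw":60}
    - {"tx":-17.9,"ty":-476,"tz":19.5,"ax":0,"ay":0,"az":0.535,"claw":60}
    - {"tx":-17.9,"ty":-476,"tz":19.5,"ax":0,"ay":0,"az":0.535,"claw":60}
    - {"tx":-17.9,"ty":-476,"tz":19.5,"ax":0,"ay":0,"az":0.535,"claw":60}
    - {"tx":-17.9,"ty":-476,"tz":19.5,"ax":0,"ay":0,"az":0.535,"claw":60}

```text
time_s: 20.25
tcp_pos: [0.6063, -0.3261, 0.1499]
ee_rot: [[-0.875, 0.484, -0.001], [0.484, 0.875, -0.001], [0.001, -0.001, -1.0]]
wrist_force: [0.5, -0.0, -0.2]
gripper_width: 0.691
gripper_force: 0.0
```

```bash
python3 brd.py yellow .613 -.326
```

```text
20.6 [ 0.60718124 -0.32011064  0.15133941] (array([ 0.61497015, -0.32648757]), -28.16051483154297, array([0.10135848, 0.06016601])) (array([ -9.92,  -1.88, 148.34]), 0.46)
(-0.045, 0.02) [295 167] [ 63 106 151]
(-0.03, -0.024) [250 183] [ 20 187 147]
(0.02, 0.024) [299 232] [ 21 193 144]
(0.045, -0.02) [256 256] [ 24 190 243]
(0.055, 0) [275 264] [ 98 197 211]
(0, 0.036) [311 212] [ 98 186 114]
grasp delta [ -1.9  -2.8 143.3] [ 0.0001 -0.0002 -0.008 ]
```

Emit:
servo_tool:
  deltas:
    - {"tx":-1.9,"ty":-2.8,"tz":40,"ax":0,"ay":0,"az":-0.008,"claw":55}
    - {"tx":-1.9,"ty":-2.8,"tz":80,"ax":0,"ay":0,"az":-0.008,"claw":50}
    - {"tx":-1.9,"ty":-2.8,"tz":112,"ax":0,"ay":0,"az":-0.008,"claw":50}
    - {"tx":-1.9,"ty":-2.8,"tz":134,"ax":0,"ay":0,"az":-0.008,"claw":50}
    - {"tx":-1.9,"ty":-2.8,"tz":142,"ax":0,"ay":0,"az":-0.008,"claw":50}
    - {"tx":-1.9,"ty":-2.8,"tz":143,"ax":0,"ay":0,"az":-0.008,"claw":50}
    - {"tx":-1.9,"ty":-2.8,"tz":143,"ax":0,"ay":0,"az":-0.008,"claw":50}
    - {"tx":-1.9,"ty":-2.8,"tz":143,"ax":0,"ay":0,"az":-0.008,"claw":28}
    - {"tx":-1.9,"ty":-2.8,"tz":143,"ax":0,"ay":0,"az":-0.008,"claw":28}
    - {"tx":-1.9,"ty":-2.8,"tz":143,"ax":0,"ay":0,"az":-0.008,"claw":28}
    - {"tx":-1.9,"ty":-2.8,"tz":143,"ax":0,"ay":0,"az":-0.008,"claw":28}
    - {"tx":-1.9,"ty":-2.8,"tz":143,"ax":0,"ay":0,"az":-0.008,"claw":28}

```text
time_s: 21.65
tcp_pos: [0.608, -0.3247, 0.0093]
ee_rot: [[-0.881, 0.473, 0.002], [0.473, 0.881, -0.0], [-0.002, 0.001, -1.0]]
wrist_force: [0.1, 1.5, 3.0]
gripper_width: 0.365
gripper_force: 30.0
```

```bash
python3 tgt.py yellow .1; python3 - <<'E'
from h import *
s=sense();print(intool(s,(.61497,-.326488),-28.16,.003))
E
```

```text
21.65 [ 0.60798767 -0.32471258  0.00925207] 0.364691720143165 29.98742422554642 [0.11034384 1.52397218 3.01396952] target [0.57600976 0.07205251] (array([215.7, 334.5, -90.9]), array([ 1.000e-04,  1.900e-03, -5.268e-01]))
(array([-6.98,  1.74,  6.27]), 0.08)
```

Emit:
servo_tool:
  deltas:
    - {"tx":0,"ty":0,"tz":-30,"ax":0,"ay":0,"az":0,"claw":28}
    - {"tx":0,"ty":0,"tz":-65,"ax":0,"ay":0,"az":0,"claw":28}
    - {"tx":17,"ty":26,"tz":-91,"ax":0,"ay":0,"az":-0.05,"claw":28}
    - {"tx":38,"ty":59,"tz":-95,"ax":0,"ay":0,"az":-0.12,"claw":28}
    - {"tx":60,"ty":93,"tz":-95,"ax":0,"ay":0,"az":-0.2,"claw":28}
    - {"tx":82,"ty":127,"tz":-95,"ax":0,"ay":0,"az":-0.28,"claw":28}
    - {"tx":104,"ty":161,"tz":-95,"ax":0,"ay":0,"az":-0.36,"claw":28}
    - {"tx":126,"ty":195,"tz":-95,"ax":0,"ay":0,"az":-0.43,"claw":28}
    - {"tx":148,"ty":229,"tz":-95,"ax":0,"ay":0,"az":-0.5,"claw":28}
    - {"tx":170,"ty":263,"tz":-95,"ax":0,"ay":0,"az":-0.527,"claw":28}
    - {"tx":190,"ty":295,"tz":-92,"ax":0,"ay":0,"az":-0.527,"claw":28}
    - {"tx":206,"ty":320,"tz":-91,"ax":0,"ay":0,"az":-0.527,"claw":28}

```text
time_s: 22.65
tcp_pos: [0.5762, 0.0571, 0.0987]
ee_rot: [[-0.999, -0.035, -0.001], [-0.035, 0.999, 0.0], [0.001, 0.0, -1.0]]
wrist_force: [-0.1, 1.2, -3.0]
gripper_width: 0.365
gripper_force: 30.0
```

```bash
python3 tgt.py yellow .053 -7
```

```text
22.65 [0.57624244 0.05711464 0.09874322] 0.3653052243898928 29.984658043831587 [-0.1111526   1.21206775 -3.02621714] target [0.57700918 0.07208654] (array([-1.3, 14.9, 45.7]), array([ 0.0002, -0.001 ,  0.001 ]))
```

Emit:
servo_tool:
  deltas:
    - {"tx":-0.4,"ty":10,"tz":10,"ax":0,"ay":0,"az":0,"claw":28}
    - {"tx":-0.4,"ty":17,"tz":28,"ax":0,"ay":0,"az":0,"claw":28}
    - {"tx":-0.4,"ty":17,"tz":40,"ax":0,"ay":0,"az":0,"claw":28}
    - {"tx":-0.4,"ty":17,"tz":47,"ax":0,"ay":0,"az":0,"claw":28}
    - {"tx":-0.4,"ty":17,"tz":47,"ax":0,"ay":0,"az":0,"claw":28}
    - {"tx":-0.4,"ty":17,"tz":47,"ax":0,"ay":0,"az":0,"claw":28}
    - {"tx":-0.4,"ty":17,"tz":47,"ax":0,"ay":0,"az":0,"claw":28}

```text
time_s: 23.23
tcp_pos: [0.5778, 0.0712, 0.0528]
ee_rot: [[-0.999, -0.033, 0.001], [-0.033, 0.999, 0.0], [-0.001, 0.0, -1.0]]
wrist_force: [-0.2, 0.0, -2.3]
gripper_width: 0.367
gripper_force: 30.0
```

```bash
python3 hold.py yellow; python3 tgt.py yellow .035 -7
```

```text
23.3833 [0.57772095 0.07139814 0.05309479] 0.3668500846476993 29.985805177129805 [ 0.02328759  0.37192521 -2.30033353] target [0.57700918 0.07208654] (array([ 0.7,  0.7, 18.1]), array([ 0.0005,  0.0016, -0.0008]))
```

View pics/hold_yellow.png

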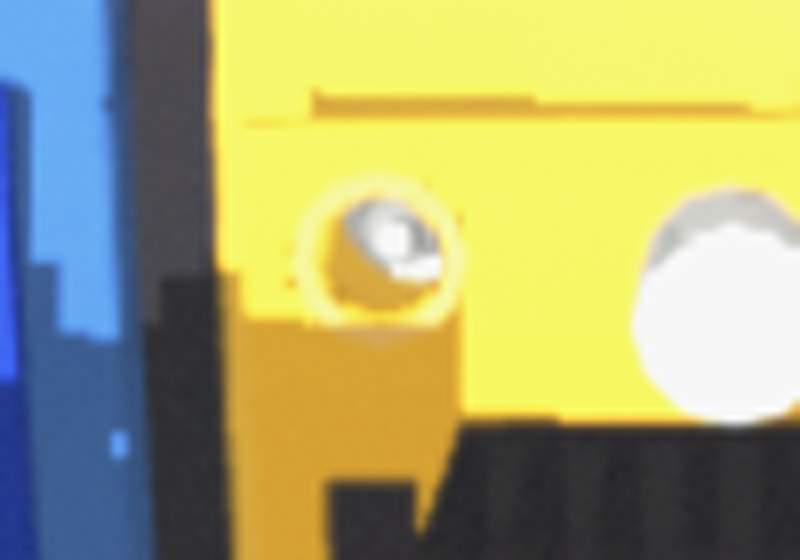

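The pin shows in the hole at crop (395,240) against the hole centre (380,258), a small +y correction.

Emit:
servo_tool:
  deltas:
    - {"tx":0,"ty":0.5,"tz":0,"ax":0,"ay":0,"az":0,"claw":28}
    - {"tx":0,"ty":0.5,"tz":2,"ax":0,"ay":0,"az":0,"claw":28}
    - {"tx":0,"ty":0.5,"tz":4,"ax":0,"ay":0,"az":0,"claw":28}
    - {"tx":0,"ty":0.5,"tz":6,"ax":0,"ay":0,"az":0,"claw":28}
    - {"tx":0,"ty":0.5,"tz":8,"ax":0,"ay":0,"az":0,"claw":28}
    - {"tx":0,"ty":0.5,"tz":10,"ax":0,"ay":0,"az":0,"claw":28}
    - {"tx":0,"ty":0.5,"tz":12,"ax":0,"ay":0,"az":0,"claw":28}
    - {"tx":0,"ty":0.5,"tz":13,"ax":0,"ay":0,"az":0,"claw":28}
    - {"tx":0,"ty":0.5,"tz":13,"ax":0,"ay":0,"az":0,"claw":28}

```text
time_s: 24.13
tcp_pos: [0.5773, 0.0721, 0.039]
ee_rot: [[-0.999, -0.034, 0.0], [-0.034, 0.999, -0.0], [-0.0, -0.0, -1.0]]
wrist_force: [1.0, -0.4, -2.4]
gripper_width: 0.367
gripper_force: 30.0
```

Emit:
servo_tool:
  deltas:
    - {"tx":-0.2,"ty":0,"tz":1,"ax":0,"ay":0,"az":0,"claw":28}
    - {"tx":-0.2,"ty":0,"tz":2.5,"ax":0,"ay":0,"az":0,"claw":28}
    - {"tx":-0.2,"ty":0,"tz":4,"ax":0,"ay":0,"az":0,"claw":28}
    - {"tx":-0.2,"ty":0,"tz":4.3,"ax":0,"ay":0,"az":0,"claw":28}
    - {"tx":-0.2,"ty":0,"tz":4.3,"ax":0,"ay":0,"az":0,"claw":28}

```text
time_s: 24.55
tcp_pos: [0.5774, 0.0721, 0.0352]
ee_rot: [[-0.999, -0.034, 0.0], [-0.034, 0.999, -0.0], [-0.0, -0.0, -1.0]]
wrist_force: [-0.0, -1.5, 0.5]
gripper_width: 0.363
gripper_force: 30.0
```

Emit:
servo_tool:
  deltas:
    - {"tx":0,"ty":0,"tz":0.3,"ax":0,"ay":0,"az":0,"claw":28}
    - {"tx":0,"ty":0,"tz":0.3,"ax":0,"ay":0,"az":0,"claw":28}
    - {"tx":0,"ty":0,"tz":0.3,"ax":0,"ay":0,"az":0,"claw":50}
    - {"tx":0,"ty":0,"tz":0,"ax":0,"ay":0,"az":0,"claw":50}
    - {"tx":0,"ty":0,"tz":0,"ax":0,"ay":0,"az":0,"claw":50}
    - {"tx":0,"ty":0,"tz":0,"ax":0,"ay":0,"az":0,"claw":50}
    - {"tx":0,"ty":0,"tz":-25,"ax":0,"ay":0,"az":0,"claw":50}
    - {"tx":0,"ty":0,"tz":-60,"ax":0,"ay":0,"az":0,"claw":50}
    - {"tx":0,"ty":0,"tz":-100,"ax":0,"ay":0,"az":0,"claw":50}
    - {"tx":0,"ty":0,"tz":-136,"ax":0,"ay":0,"az":0,"claw":60}
    - {"tx":0,"ty":0,"tz":-136,"ax":0,"ay":0,"az":0,"claw":60}

```text
time_s: 25.47
tcp_pos: [0.5821, 0.0732, 0.1796]
ee_rot: [[-0.999, -0.036, 0.016], [-0.036, 0.999, 0.004], [-0.016, 0.003, -1.0]]
wrist_force: [1.7, -0.1, 0.6]
gripper_width: 0.645
gripper_force: 0.0
```

```bash
python3 - <<'E'
from h import *
s,im=look();cv2.imwrite("pics/seat_yellow.png",im);print(s['time_s'],s['tcp_pos'])
r=rect(s,im,'yellow',.029,0,nest('yellow'),rad=.061,smin=150);print(r,intool(s,r[0],r[1],.029),'nest',nest('yellow'))
capture("top");k=calibration("top")
for n in ("board_green",):
    for r in recognise(n,"top")[:3]: print(n,round(r['confidence'],2),np.round(tw(k,r['xyz']),3))
print(delta(s,np.r_[gp((.4728,-.338),22.95),.15],202.95))
E
```

```text
25.7667 [0.57637877 0.07184283 0.16913906]
(array([0.59549266, 0.07317455]), 1.8708733320236206, array([0.08617947, 0.07236435])) (array([-19.62,   0.82, 140.07]), 179.94) nest [0.58348049 0.07149497]
board_green 0.91 [ 0.471 -0.333  0.007]
(array([ 124.8, -409. ,   20. ]), array([-0.0004, -0.0035, -0.3668]))
```

Emit:
servo_tool:
  deltas:
    - {"tx":125,"ty":-409,"tz":20,"ax":0,"ay":0,"az":-0.367,"claw":60}
    - {"tx":125,"ty":-409,"tz":20,"ax":0,"ay":0,"az":-0.367,"claw":60}
    - {"tx":125,"ty":-409,"tz":20,"ax":0,"ay":0,"az":-0.367,"claw":60}
    - {"tx":125,"ty":-409,"tz":20,"ax":0,"ay":0,"az":-0.367,"claw":60}
    - {"tx":125,"ty":-409,"tz":20,"ax":0,"ay":0,"az":-0.367,"claw":60}
    - {"tx":125,"ty":-409,"tz":20,"ax":0,"ay":0,"az":-0.367,"claw":60}
    - {"tx":125,"ty":-409,"tz":20,"ax":0,"ay":0,"az":-0.367,"claw":60}
    - {"tx":125,"ty":-409,"tz":20,"ax":0,"ay":0,"az":-0.367,"claw":60}
    - {"tx":125,"ty":-409,"tz":20,"ax":0,"ay":0,"az":-0.367,"claw":60}
    - {"tx":125,"ty":-409,"tz":20,"ax":0,"ay":0,"az":-0.367,"claw":60}
    - {"tx":125,"ty":-409,"tz":20,"ax":0,"ay":0,"az":-0.367,"claw":60}
    - {"tx":125,"ty":-409,"tz":20,"ax":0,"ay":0,"az":-0.367,"claw":60}

```text
time_s: 26.92
tcp_pos: [0.4646, -0.344, 0.1497]
ee_rot: [[-0.923, -0.386, -0.002], [-0.386, 0.923, 0.0], [0.002, 0.001, -1.0]]
wrist_force: [-0.0, 0.3, -0.0]
gripper_width: 0.692
gripper_force: 0.0
```

```bash
python3 brd.py green .4728 -.338
```

```text
27.2167 [ 0.46678141 -0.33971599  0.15100556] (array([ 0.47264895, -0.33758461]), 22.94719886779785, array([0.09982637, 0.06009696])) (array([ -6.23,  -0.35, 148.01]), 179.87)
(-0.045, 0.02) [297 164] [ 70 144 156]
(-0.03, -0.024) [251 179] [ 69 160 137]
(0.02, 0.024) [300 229] [ 71 199  64]
(0.045, -0.02) [257 252] [ 70 162  66]
(0.055, 0) [276 261] [ 99 193 107]
(0, 0.036) [313 209] [ 98 191 107]
grasp delta [  1.8  -1.2 143. ] [0.0001 0.     0.0023]
```

Emit:
servo_tool:
  deltas:
    - {"tx":1.8,"ty":-1.2,"tz":40,"ax":0,"ay":0,"az":0.002,"claw":55}
    - {"tx":1.8,"ty":-1.2,"tz":80,"ax":0,"ay":0,"az":0.002,"claw":50}
    - {"tx":1.8,"ty":-1.2,"tz":112,"ax":0,"ay":0,"az":0.002,"claw":50}
    - {"tx":1.8,"ty":-1.2,"tz":134,"ax":0,"ay":0,"az":0.002,"claw":50}
    - {"tx":1.8,"ty":-1.2,"tz":142,"ax":0,"ay":0,"az":0.002,"claw":50}
    - {"tx":1.8,"ty":-1.2,"tz":143,"ax":0,"ay":0,"az":0.002,"claw":50}
    - {"tx":1.8,"ty":-1.2,"tz":143,"ax":0,"ay":0,"az":0.002,"claw":50}
    - {"tx":1.8,"ty":-1.2,"tz":143,"ax":0,"ay":0,"az":0.002,"claw":28}
    - {"tx":1.8,"ty":-1.2,"tz":143,"ax":0,"ay":0,"az":0.002,"claw":28}
    - {"tx":1.8,"ty":-1.2,"tz":143,"ax":0,"ay":0,"az":0.002,"claw":28}
    - {"tx":1.8,"ty":-1.2,"tz":143,"ax":0,"ay":0,"az":0.002,"claw":28}
    - {"tx":1.8,"ty":-1.2,"tz":143,"ax":0,"ay":0,"az":0.002,"claw":28}

```text
time_s: 28.27
tcp_pos: [0.4653, -0.3426, 0.0087]
ee_rot: [[-0.921, -0.389, 0.001], [-0.389, 0.921, -0.0], [-0.001, -0.001, -1.0]]
wrist_force: [-0.2, 2.7, 2.9]
gripper_width: 0.366
gripper_force: 30.0
```

```bash
python3 - <<'E'
from h import *
s=sense();print(intool(s,(.47265,-.337585),22.95,.003))
E
python3 tgt.py green .1
```

```text
(array([-8.68,  1.79,  5.72]), 0.09)
28.2667 [ 0.46534084 -0.34261133  0.00871842] 0.3660752664973506 29.98835634905845 [-0.2263837   2.65244937  2.87923808] target [0.57042927 0.23595754] (array([-321.7,  492.2,  -91.3]), array([-0.0004,  0.0008,  0.365 ]))
```

Emit:
servo_tool:
  deltas:
    - {"tx":0,"ty":0,"tz":-30,"ax":0,"ay":0,"az":0,"claw":28}
    - {"tx":0,"ty":0,"tz":-65,"ax":0,"ay":0,"az":0,"claw":28}
    - {"tx":-16,"ty":25,"tz":-92,"ax":0,"ay":0,"az":0.05,"claw":28}
    - {"tx":-37,"ty":57,"tz":-96,"ax":0,"ay":0,"az":0.1,"claw":28}
    - {"tx":-59,"ty":90,"tz":-96,"ax":0,"ay":0,"az":0.15,"claw":28}
    - {"tx":-80,"ty":123,"tz":-96,"ax":0,"ay":0,"az":0.2,"claw":28}
    - {"tx":-102,"ty":156,"tz":-96,"ax":0,"ay":0,"az":0.25,"claw":28}
    - {"tx":-123,"ty":189,"tz":-96,"ax":0,"ay":0,"az":0.3,"claw":28}
    - {"tx":-145,"ty":222,"tz":-96,"ax":0,"ay":0,"az":0.34,"claw":28}
    - {"tx":-166,"ty":254,"tz":-96,"ax":0,"ay":0,"az":0.365,"claw":28}
    - {"tx":-188,"ty":287,"tz":-96,"ax":0,"ay":0,"az":0.365,"claw":28}
    - {"tx":-209,"ty":320,"tz":-96,"ax":0,"ay":0,"az":0.365,"claw":28}

```text
time_s: 29.27
tcp_pos: [0.533, 0.0352, 0.1038]
ee_rot: [[-0.999, -0.034, -0.0], [-0.034, 0.999, 0.0], [0.0, 0.0, -1.0]]
wrist_force: [0.9, -0.4, -1.3]
gripper_width: 0.368
gripper_force: 30.0
```

```bash
python3 tgt.py green .1 -8.7
```

```text
29.2667 [0.53303638 0.03522968 0.10376812] 0.3681666652834026 29.985806867480278 [ 0.86273489 -0.35925139 -1.34178355] target [0.56972968 0.23593372] (array([-43.4, 199.4,   3.8]), array([ 0.0001, -0.0004, -0.0003]))
```

Emit:
servo_tool:
  deltas:
    - {"tx":-8,"ty":38,"tz":0,"ax":0,"ay":0,"az":0,"claw":28}
    - {"tx":-16,"ty":76,"tz":0,"ax":0,"ay":0,"az":0,"claw":28}
    - {"tx":-24,"ty":114,"tz":0,"ax":0,"ay":0,"az":0,"claw":28}
    - {"tx":-32,"ty":150,"tz":2,"ax":0,"ay":0,"az":0,"claw":28}
    - {"tx":-39,"ty":180,"tz":4,"ax":0,"ay":0,"az":0,"claw":28}
    - {"tx":-43.4,"ty":199,"tz":15,"ax":0,"ay":0,"az":0,"claw":28}
    - {"tx":-43.4,"ty":199,"tz":35,"ax":0,"ay":0,"az":0,"claw":28}
    - {"tx":-43.4,"ty":199,"tz":49,"ax":0,"ay":0,"az":0,"claw":28}
    - {"tx":-43.4,"ty":199,"tz":49,"ax":0,"ay":0,"az":0,"claw":28}
    - {"tx":-43.4,"ty":199,"tz":49,"ax":0,"ay":0,"az":0,"claw":28}
    - {"tx":-43.4,"ty":199,"tz":49,"ax":0,"ay":0,"az":0,"claw":28}

```text
time_s: 30.18
tcp_pos: [0.5706, 0.2337, 0.0557]
ee_rot: [[-0.999, -0.034, 0.001], [-0.034, 0.999, 0.0], [-0.001, 0.0, -1.0]]
wrist_force: [0.6, -0.1, -1.7]
gripper_width: 0.367
gripper_force: 30.0
```

```bash
python3 hold.py green; python3 tgt.py green .035 -8.7
```

```text
30.3333 [0.57072359 0.23382207 0.05628931] 0.3653667031632346 29.98752288054675 [-0.24494185 -0.37829477 -2.11142662] target [0.56972968 0.23593372] (array([ 1. ,  2.1, 21.3]), array([ 0.0013,  0.002 , -0.0005]))
```

View pics/hold_green.png

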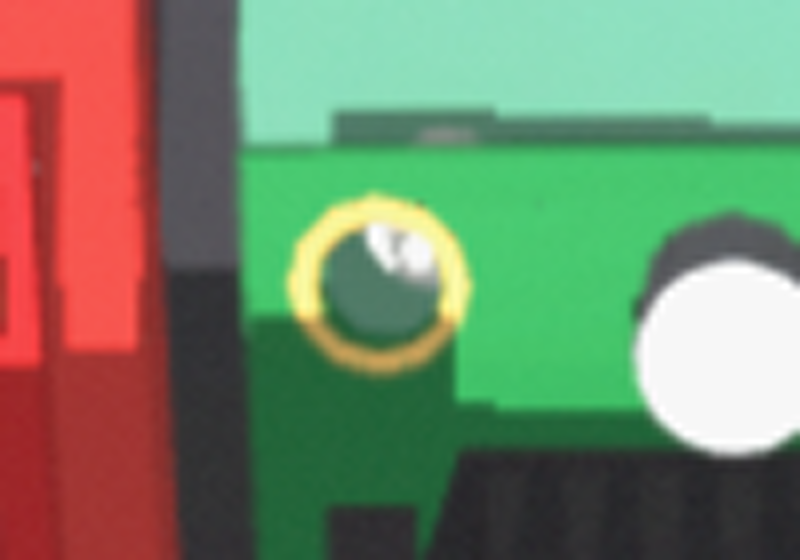

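The pin is towards the upper right of the hole, crop (410,245) against (380,283). I shift about +0.9 mm in x and +1.6 mm in y, and check again lower.

Emit:
servo_tool:
  deltas:
    - {"tx":0.9,"ty":1.6,"tz":0,"ax":0,"ay":0,"az":0,"claw":28}
    - {"tx":0.9,"ty":1.6,"tz":3,"ax":0,"ay":0,"az":0,"claw":28}
    - {"tx":0.9,"ty":1.6,"tz":5,"ax":0,"ay":0,"az":0,"claw":28}
    - {"tx":0.9,"ty":1.6,"tz":7,"ax":0,"ay":0,"az":0,"claw":28}
    - {"tx":0.9,"ty":1.6,"tz":9,"ax":0,"ay":0,"az":0,"claw":28}
    - {"tx":0.9,"ty":1.6,"tz":11,"ax":0,"ay":0,"az":0,"claw":28}
    - {"tx":0.9,"ty":1.6,"tz":13,"ax":0,"ay":0,"az":0,"claw":28}
    - {"tx":0.9,"ty":1.6,"tz":15,"ax":0,"ay":0,"az":0,"claw":28}
    - {"tx":0.9,"ty":1.6,"tz":16,"ax":0,"ay":0,"az":0,"claw":28}
    - {"tx":0.9,"ty":1.6,"tz":16,"ax":0,"ay":0,"az":0,"claw":28}

```text
time_s: 31.17
tcp_pos: [0.5695, 0.2354, 0.0389]
ee_rot: [[-0.999, -0.034, 0.001], [-0.034, 0.999, 0.0], [-0.001, 0.0, -1.0]]
wrist_force: [2.0, -0.3, -0.9]
gripper_width: 0.364
gripper_force: 30.0
```

Emit:
servo_tool:
  deltas:
    - {"tx":-0.4,"ty":0.1,"tz":1,"ax":0,"ay":0,"az":0,"claw":28}
    - {"tx":-0.4,"ty":0.1,"tz":2.5,"ax":0,"ay":0,"az":0,"claw":28}
    - {"tx":-0.4,"ty":0.1,"tz":4,"ax":0,"ay":0,"az":0,"claw":28}
    - {"tx":-0.4,"ty":0.1,"tz":4.5,"ax":0,"ay":0,"az":0,"claw":28}
    - {"tx":-0.4,"ty":0.1,"tz":4.5,"ax":0,"ay":0,"az":0,"claw":28}

```text
time_s: 31.58
tcp_pos: [0.5696, 0.2355, 0.0348]
ee_rot: [[-0.999, -0.034, 0.0], [-0.034, 0.999, 0.0], [-0.0, 0.0, -1.0]]
wrist_force: [0.4, 0.3, 1.0]
gripper_width: 0.366
gripper_force: 30.0
```

Seated. I release, lift to look, and then locate the sockets.

Emit:
servo_tool:
  deltas:
    - {"tx":0,"ty":0,"tz":0.2,"ax":0,"ay":0,"az":0,"claw":28}
    - {"tx":0,"ty":0,"tz":0.2,"ax":0,"ay":0,"az":0,"claw":50}
    - {"tx":0,"ty":0,"tz":0,"ax":0,"ay":0,"az":0,"claw":50}
    - {"tx":0,"ty":0,"tz":0,"ax":0,"ay":0,"az":0,"claw":50}
    - {"tx":0,"ty":0,"tz":0,"ax":0,"ay":0,"az":0,"claw":50}
    - {"tx":0,"ty":0,"tz":-25,"ax":0,"ay":0,"az":0,"claw":50}
    - {"tx":0,"ty":0,"tz":-60,"ax":0,"ay":0,"az":0,"claw":50}
    - {"tx":-10,"ty":-40,"tz":-95,"ax":0,"ay":0,"az":0,"claw":50}
    - {"tx":-20,"ty":-80,"tz":-130,"ax":0,"ay":0,"az":0,"claw":60}
    - {"tx":-35,"ty":-120,"tz":-140,"ax":0,"ay":0,"az":0,"claw":60}
    - {"tx":-45,"ty":-122,"tz":-140,"ax":0,"ay":0,"az":0,"claw":60}
    - {"tx":-45,"ty":-122,"tz":-140,"ax":0,"ay":0,"az":0,"claw":60}

```text
time_s: 32.58
tcp_pos: [0.622, 0.1115, 0.1777]
ee_rot: [[-1.0, -0.03, 0.007], [-0.03, 1.0, 0.001], [-0.007, 0.001, -1.0]]
wrist_force: [-0.1, 1.2, 0.6]
gripper_width: 0.684
gripper_force: 0.0
```

```bash
python3 - <<'E'
from h import *
s,im=look();np.save("all.npy",im);np.savez("s_all.npz",tcp_pos=s['tcp_pos'],ee_rot=s['ee_rot']);print(s['time_s'],s['tcp_pos'])
cv2.imwrite("pics/all.png",cv2.resize(im[80:250,100:460],(800,378),interpolation=cv2.INTER_CUBIC))
k,T=wT(s)
for n in ("stand","probe","probe_tip"):
    for r in recognise(n,"wrist")[:3]: print(n,round(r['confidence'],2),np.round((T@np.r_[r['xyz'],1])[:3],4))
E
```

```text
32.9333 [0.61776805 0.11599402 0.17360149]
stand 0.62 [0.4235 0.297  0.0467]
stand 0.53 [ 0.5795 -0.0032  0.0379]
stand 0.32 [0.5772 0.0823 0.024 ]
probe 0.92 [0.42   0.3076 0.0928]
probe 0.92 [0.4121 0.4346 0.0132]
probe_tip 0.57 [0.4069 0.4008 0.017 ]
```

View pics/all.png

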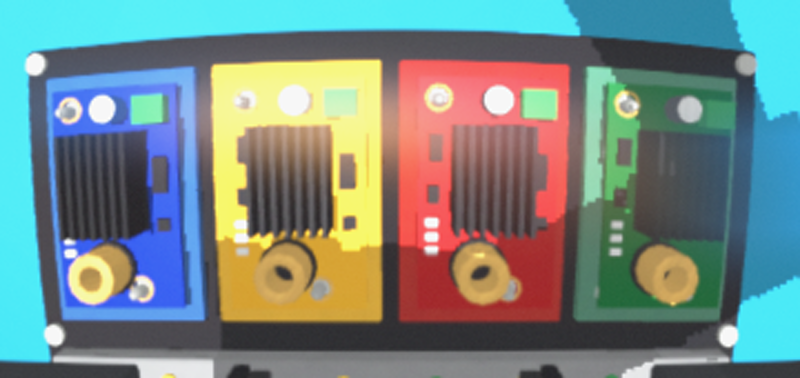

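All four boards are seated with pins through their holes: blue (90,275), yellow (285,272), red (480,272) and green (667,275) mark the sockets in this crop. My picture budget is now spent, so I use numbers only from here. Next is the probe.

```bash
python3 - <<'E'
from h import *
im=np.load("all.npy");z=np.load("s_all.npz");s=dict(tcp_pos=z['tcp_pos'],ee_rot=z['ee_rot'])
n=sense();print(n['tcp_pos'],delta(n,(.41,.302,.21),181.95))
v=cv2.cvtColor(im,cv2.COLOR_BGR2HSV)
for p in [(100,274),(75,285),(285,290),(480,290),(660,262)]:
    q=(int(100+p[0]/800*360),int(80+p[1]/378*170));print(p,q,v[q[1],q[0]])
E
```

```text
[0.61827586 0.11566269 0.17421181] (array([201.6, 193.5, -35.7]), array([-0.0002, -0.0004,  0.0009]))
(100, 274) (145, 203) [ 24 123 241]
(75, 285) (133, 208) [ 30  86 247]
(285, 290) (228, 210) [ 19 141 192]
(480, 290) (316, 210) [ 19 140 188]
(660, 262) (397, 197) [ 19 133 188]
```

Emit:
servo_tool:
  deltas:
    - {"tx":201.5,"ty":193.5,"tz":-35.7,"ax":0,"ay":0,"az":0,"claw":50}
    - {"tx":201.5,"ty":193.5,"tz":-35.7,"ax":0,"ay":0,"az":0,"claw":50}
    - {"tx":201.5,"ty":193.5,"tz":-35.7,"ax":0,"ay":0,"az":0,"claw":50}
    - {"tx":201.5,"ty":193.5,"tz":-35.7,"ax":0,"ay":0,"az":0,"claw":50}
    - {"tx":201.5,"ty":193.5,"tz":-35.7,"ax":0,"ay":0,"az":0,"claw":50}
    - {"tx":201.5,"ty":193.5,"tz":-35.7,"ax":0,"ay":0,"az":0,"claw":50}
    - {"tx":201.5,"ty":193.5,"tz":-35.7,"ax":0,"ay":0,"az":0,"claw":50}
    - {"tx":201.5,"ty":193.5,"tz":-35.7,"ax":0,"ay":0,"az":0,"claw":50}
    - {"tx":201.5,"ty":193.5,"tz":-35.7,"ax":0,"ay":0,"az":0,"claw":50}
    - {"tx":201.5,"ty":193.5,"tz":-35.7,"ax":0,"ay":0,"az":0,"claw":50}

```text
time_s: 33.97
tcp_pos: [0.4105, 0.3017, 0.2102]
ee_rot: [[-0.999, -0.035, 0.0], [-0.035, 0.999, -0.0], [-0.0, -0.0, -1.0]]
wrist_force: [-0.2, -0.9, -0.3]
gripper_width: 0.577
gripper_force: 0.0
```

```bash
cat > disc.py <<'E'
import sys
from h import *
# 22 mm disc of hue lo..hi at height z near a guess (tool frame mm at that height): far edge & y middle
def disc(s,im,z,guess,lo,hi,smin,dbg=False):
    v=cv2.cvtColor(im,cv2.COLOR_BGR2HSV);m=((v[...,0]>=lo)&(v[...,0]<=hi)&(v[...,1]>=smin)&(v[...,2]>60)).astype(np.uint8)
    R=np.array(s['ee_rot']);g=wproj(s,np.r_[(R@np.r_[np.array(guess)/1000,0]+s['tcp_pos'])[:2],z])
    _,L,st,ce=cv2.connectedComponentsWithStats(m)
    ids=[i for i in range(1,len(st)) if st[i,4]>60 and np.hypot(*(ce[i]-g))<35]
    if not ids: print('none',g);return
    i=max(ids,key=lambda j:st[j,4]);ys,xs=np.nonzero(L==i)
    q=np.array([R.T@(wray(s,p,z)-s['tcp_pos'])*1000 for p in zip(xs,ys)])
    x0=q[:,0].min();b=q[(q[:,0]<x0+22)]
    lo_,hi_=b[:,1].min(),b[:,1].max()
    print('px',st[i].tolist(),'pred',np.round(g,1),'far edge x %.1f -> cx %.1f ; y %.1f..%.1f w %.1f -> cy %.1f'%(x0,x0-.4+11,lo_,hi_,hi_-lo_,(lo_+hi_)/2))
    return x0-.4+11,(lo_+hi_)/2
E
python3 - <<'E'
from disc import *
s,im=look();np.save("pr.npy",im);np.savez("s_pr.npz",tcp_pos=s['tcp_pos'],ee_rot=s['ee_rot']);print(s['time_s'],s['tcp_pos'])
k,T=wT(s);g=None
for n in ("probe","stand"):
    for r in recognise(n,"wrist")[:3]:
        p=(T@np.r_[r['xyz'],1])[:3];q=wproj(s,p);print(n,round(r['confidence'],2),np.round(p,4),q)
        if n=="probe" and g is None: g=q
v=cv2.cvtColor(im,cv2.COLOR_BGR2HSV)
x,y=g.astype(int)
for yy in range(y-40,y+50,5): print(yy,[v[yy,c].tolist() for c in range(x-18,x+19,9)])
E
```

```text
34.1667 [0.41128063 0.30073754 0.20976595]
probe 0.88 [0.412  0.4432 0.0198] [399.918254   200.53737647]
probe 0.82 [0.4072 0.3109 0.125 ] [290.33590845 216.46163307]
stand 0.6 [0.3977 0.3089 0.0465] [285.73180683 187.57818782]
160 [[99, 168, 120], [100, 165, 124], [99, 174, 202], [99, 170, 201], [99, 164, 200]]
165 [[99, 170, 120], [99, 167, 133], [99, 176, 200], [99, 170, 202], [99, 164, 201]]
170 [[99, 166, 120], [98, 178, 200], [99, 175, 201], [99, 170, 201], [99, 163, 202]]
175 [[99, 172, 117], [99, 182, 202], [99, 177, 200], [99, 170, 201], [99, 162, 200]]
180 [[99, 170, 120], [99, 181, 203], [99, 177, 202], [99, 170, 204], [99, 164, 201]]
185 [[118, 97, 131], [99, 180, 201], [99, 182, 202], [98, 177, 203], [99, 169, 204]]
190 [[135, 121, 112], [136, 137, 156], [135, 129, 150], [131, 109, 133], [102, 156, 172]]
195 [[137, 132, 129], [137, 142, 176], [137, 140, 177], [137, 138, 174], [136, 134, 167]]
200 [[138, 145, 162], [138, 146, 170], [138, 145, 176], [138, 146, 180], [138, 143, 182]]
205 [[104, 149, 175], [123, 104, 147], [136, 136, 139], [138, 144, 154], [138, 147, 167]]
210 [[98, 195, 204], [98, 193, 203], [98, 194, 204], [98, 194, 202], [98, 194, 200]]
215 [[98, 192, 207], [98, 193, 205], [98, 194, 205], [98, 194, 204], [99, 196, 203]]
220 [[98, 194, 205], [98, 194, 205], [98, 193, 205], [98, 194, 202], [99, 196, 203]]
225 [[98, 193, 205], [98, 193, 204], [99, 193, 205], [98, 196, 203], [99, 196, 203]]
230 [[98, 192, 205], [98, 197, 202], [98, 196, 204], [98, 193, 203], [99, 196, 203]]
235 [[98, 194, 204], [98, 194, 205], [98, 194, 204], [98, 195, 203], [98, 196, 203]]
240 [[98, 195, 205], [98, 194, 205], [98, 195, 203], [98, 195, 203], [99, 195, 203]]
245 [[107, 50, 46], [110, 19, 41], [100, 38, 40], [120, 26, 39], [113, 26, 40]]
```

The purple hue (~137) at (400,200) is the look-alike. The real probe is at (290,216), with its top at z≈0.125.

```bash
python3 - <<'E'
from disc import *
im=np.load("pr.npy");z=np.load("s_pr.npz");s=dict(tcp_pos=z['tcp_pos'],ee_rot=z['ee_rot'])
v=cv2.cvtColor(im,cv2.COLOR_BGR2HSV)
for yy in range(165,246,5): print(yy,[v[yy,c].tolist() for c in range(266,318,6)])
R=s['ee_rot'];g=(R.T@(np.array([.407,.311,.121])-s['tcp_pos'])*1000)[:2];print(g)
for sm in (100,150): disc(s,im,.121,g,4,17,sm)
E
```

```text
165 [[108, 16, 82], [111, 22, 83], [105, 30, 84], [104, 48, 91], [101, 70, 102], [100, 109, 126], [99, 150, 161], [99, 146, 108], [99, 164, 112]]
170 [[143, 6, 165], [132, 8, 166], [143, 6, 164], [135, 6, 164], [135, 6, 163], [130, 5, 160], [135, 8, 129], [110, 18, 83], [110, 19, 82]]
175 [[143, 6, 164], [144, 8, 164], [140, 5, 163], [143, 6, 163], [143, 6, 163], [138, 8, 163], [126, 15, 87], [126, 15, 86], [120, 15, 86]]
180 [[140, 9, 164], [144, 8, 162], [145, 9, 163], [144, 8, 162], [143, 6, 162], [135, 12, 87], [126, 15, 84], [128, 12, 85], [128, 12, 86]]
185 [[144, 8, 163], [143, 6, 162], [140, 9, 163], [138, 8, 161], [143, 7, 155], [132, 15, 83], [120, 12, 83], [113, 12, 84], [120, 12, 85]]
190 [[130, 9, 86], [135, 6, 86], [135, 12, 87], [150, 5, 56], [9, 69, 48], [120, 17, 44], [135, 6, 81], [130, 9, 82], [110, 9, 83]]
195 [[120, 3, 80], [135, 6, 82], [135, 7, 78], [11, 182, 115], [12, 184, 126], [11, 185, 123], [130, 10, 78], [135, 6, 82], [150, 3, 81]]
200 [[150, 6, 81], [140, 10, 80], [135, 7, 78], [12, 189, 124], [11, 172, 95], [11, 182, 105], [10, 114, 96], [135, 6, 81], 
[... 838 characters left out ...]
5], [99, 148, 105]]
235 [[98, 187, 108], [98, 187, 108], [98, 183, 107], [98, 187, 108], [99, 180, 109], [98, 191, 108], [98, 179, 108], [98, 184, 108], [98, 182, 108]]
240 [[98, 188, 107], [98, 182, 108], [98, 187, 108], [98, 184, 108], [98, 177, 108], [98, 182, 108], [98, 190, 106], [98, 185, 109], [98, 179, 108]]
245 [[98, 192, 105], [98, 180, 109], [98, 191, 108], [98, 186, 107], [97, 185, 106], [98, 191, 107], [98, 183, 107], [98, 184, 108], [98, 192, 106]]
[ 3.90918119 10.45632973]
px [280, 191, 28, 39, 713] pred [290.3 215. ] far edge x -7.8 -> cx 2.8 ; y 2.3..23.9 w 21.6 -> cy 13.1
px [280, 192, 27, 38, 650] pred [290.3 215. ] far edge x -7.8 -> cx 2.8 ; y 2.3..23.2 w 20.9 -> cy 12.7
```

Emit:
servo_tool:
  deltas:
    - {"tx":2.8,"ty":12,"tz":10,"ax":0,"ay":0,"az":0,"claw":50}
    - {"tx":2.8,"ty":12,"tz":45,"ax":0,"ay":0,"az":0,"claw":50}
    - {"tx":2.8,"ty":12,"tz":80,"ax":0,"ay":0,"az":0,"claw":50}
    - {"tx":2.8,"ty":12,"tz":110,"ax":0,"ay":0,"az":0,"claw":50}
    - {"tx":2.8,"ty":12,"tz":130,"ax":0,"ay":0,"az":0,"claw":50}
    - {"tx":2.8,"ty":12,"tz":138.5,"ax":0,"ay":0,"az":0,"claw":50}
    - {"tx":2.8,"ty":12,"tz":138.5,"ax":0,"ay":0,"az":0,"claw":50}
    - {"tx":2.8,"ty":12,"tz":138.5,"ax":0,"ay":0,"az":0,"claw":40}
    - {"tx":2.8,"ty":12,"tz":138.5,"ax":0,"ay":0,"az":0,"claw":40}
    - {"tx":2.8,"ty":12,"tz":138.5,"ax":0,"ay":0,"az":0,"claw":32}

```text
time_s: 35.15
tcp_pos: [0.4082, 0.3145, 0.0732]
ee_rot: [[-0.999, -0.034, 0.002], [-0.034, 0.999, 0.003], [-0.002, 0.003, -1.0]]
wrist_force: [0.4, -0.3, -0.3]
gripper_width: 0.451
gripper_force: 0.0
```

Emit:
servo_tool:
  deltas:
    - {"tx":0,"ty":0,"tz":0,"ax":0,"ay":0,"az":0,"claw":18}
    - {"tx":0,"ty":0,"tz":0,"ax":0,"ay":0,"az":0,"claw":18}
    - {"tx":0,"ty":0,"tz":0,"ax":0,"ay":0,"az":0,"claw":18}
    - {"tx":0,"ty":0,"tz":0,"ax":0,"ay":0,"az":0,"claw":18}
    - {"tx":0,"ty":0,"tz":0,"ax":0,"ay":0,"az":0,"claw":18}
    - {"tx":0,"ty":0,"tz":0,"ax":0,"ay":0,"az":0,"claw":18}

```text
time_s: 35.65
tcp_pos: [0.4076, 0.3137, 0.0723]
ee_rot: [[-0.999, -0.034, 0.001], [-0.034, 0.999, 0.0], [-0.001, 0.0, -1.0]]
wrist_force: [-0.9, -0.5, 4.8]
gripper_width: 0.245
gripper_force: 30.0
```

```bash
python3 - <<'E'
from disc import *
im=np.load("all.npy");z=np.load("s_all.npz");s=dict(tcp_pos=z['tcp_pos'],ee_rot=z['ee_rot']);R=s['ee_rot']
t=math.radians(TH);Rz=np.array([[np.cos(t),-np.sin(t)],[np.sin(t),np.cos(t)]])
for c in ('red','blue','green'):
    k=3-NI[c];p=np.array([.5788,-.0099])+k*.082*Rz@[0,1]+Rz@[.039,-.004]
    g=(R.T@(np.r_[p,.055]-s['tcp_pos'])*1000)[:2];print(c,p,'pred tool',np.round(g,1))
    d=disc(s,im,.055,g,14,33,60)
    if d: print('   world',(R@np.r_[d[0]/1000,d[1]/1000,0]+s['tcp_pos'])[:2])
# hue/sat dump near red socket
v=cv2.cvtColor(im,cv2.COLOR_BGR2HSV)
for yy in range(180,226,4): print(yy,[v[yy,c].tolist() for c in range(296,338,6)])
E
```

```text
red [0.61233304 0.15133441] pred tool [ 4.  35.6]
px [303, 189, 31, 28, 558] pred [317.2 206.6] far edge x -4.9 -> cx 5.7 ; y 22.8..50.1 w 27.3 -> cy 36.5
   world [0.61076058 0.15224133]
blue [ 0.61791352 -0.01257062] pred tool [   4.2 -128.4]
px [131, 190, 29, 26, 539] pred [140.8 207.2] far edge x -3.6 -> cx 7.0 ; y -138.7..-108.9 w 29.8 -> cy -123.8
   world [ 0.61517542 -0.00798703]
green [0.6095428  0.23328692] pred tool [  3.9 117.6]
px [385, 190, 29, 28, 586] pred [403.3 206.9] far edge x -6.0 -> cx 4.6 ; y 98.7..127.9 w 29.2 -> cy 113.3
   world [0.60917443 0.22905074]
180 [[0, 0, 247], [0, 172, 223], [177, 30, 84], [0, 53, 67], [2, 66, 66], [2, 69, 67], [178, 65, 71]]
184 [[0, 72, 247], [0, 170, 246], [0, 175, 240], [179, 176, 216], [179, 162, 153], [179, 124, 99], [176, 62, 66]]
188 [[0, 53, 247], [179, 170, 247], [0, 179, 218], [9, 36, 100], [179, 159, 215], [0, 181, 165], [0, 181, 165]]
192 [[0, 6, 243], [0, 184, 226], [18, 127, 181], [19, 139, 198], [19, 138, 189], [0, 173, 153], [179, 188, 164]]
196 [[179, 183, 166], [179, 134, 101], [19, 137, 188], [20, 139, 220], [19, 141, 212], [18, 127, 141], [179, 189, 165]]
200 [[0, 187, 166], [0, 87, 79], [19, 140, 209], [19, 122, 138], [19, 122, 134], [19, 142, 214], [0, 183, 164]]
204 [[0, 187, 165], [179, 169, 136], [19, 140, 207], [170, 14, 56], [19, 136, 178], [20, 142, 209], [3, 175, 168]]
208 [[0, 189, 162], [0, 186, 163], [19, 141, 205], [20, 138, 187], [19, 140, 188], [19, 141, 205], [8, 93, 172]]
212 [[179, 192, 162], [179, 189, 163], [14, 151, 184], [19, 140, 213], [20, 139, 218], [18, 101, 186], [15, 130, 186]]
216 [[0, 188, 164], [0, 191, 163], [179, 193, 161], [11, 159, 180], [11, 160, 179], [1, 183, 164], [0, 187, 164]]
220 [[1, 172, 163], [1, 174, 160], [1, 176, 161], [1, 176, 161], [1, 176, 161], [1, 173, 162], [1, 177, 161]]
224 [[0, 146, 117], [0, 146, 119], [0, 144, 117], [0, 145, 116], [0, 139, 117], [0, 143, 114], [0, 140, 115]]
```

Emit:
servo_tool:
  deltas:
    - {"tx":0,"ty":0,"tz":-10,"ax":0,"ay":0,"az":0,"claw":18}
    - {"tx":0,"ty":0,"tz":-30,"ax":0,"ay":0,"az":0,"claw":18}
    - {"tx":0,"ty":0,"tz":-60,"ax":0,"ay":0,"az":0,"claw":18}
    - {"tx":0,"ty":0,"tz":-80,"ax":0,"ay":0,"az":0,"claw":18}
    - {"tx":0,"ty":0,"tz":-80,"ax":0,"ay":0,"az":0,"claw":18}
    - {"tx":0,"ty":0,"tz":-80,"ax":0,"ay":0,"az":0,"claw":18}

```text
time_s: 36.15
tcp_pos: [0.4074, 0.3138, 0.1526]
ee_rot: [[-0.999, -0.033, 0.001], [-0.033, 0.999, 0.002], [-0.001, 0.002, -1.0]]
wrist_force: [-1.0, -0.9, -1.8]
gripper_width: 0.246
gripper_force: 30.0
```

```bash
python3 - <<'E'
from h import *
s=sense();print(s['tcp_pos'],delta(s,(.6083,.2331,.125),181.95))
E
```

```text
[0.40744633 0.31380653 0.15264179] (array([-198. ,  -87.5,   27.6]), array([ 0.0023,  0.001 , -0.0005]))
```

Emit:
servo_tool:
  deltas:
    - {"tx":-35,"ty":-15.5,"tz":0,"ax":0,"ay":0,"az":0,"claw":18}
    - {"tx":-70,"ty":-31,"tz":0,"ax":0,"ay":0,"az":0,"claw":18}
    - {"tx":-105,"ty":-46.5,"tz":5,"ax":0,"ay":0,"az":0,"claw":18}
    - {"tx":-140,"ty":-62,"tz":10,"ax":0,"ay":0,"az":0,"claw":18}
    - {"tx":-170,"ty":-75,"tz":18,"ax":0,"ay":0,"az":0,"claw":18}
    - {"tx":-190,"ty":-84,"tz":27,"ax":0,"ay":0,"az":0,"claw":18}
    - {"tx":-198,"ty":-87.5,"tz":27.6,"ax":0,"ay":0,"az":0,"claw":18}
    - {"tx":-198,"ty":-87.5,"tz":27.6,"ax":0,"ay":0,"az":0,"claw":18}
    - {"tx":-198,"ty":-87.5,"tz":27.6,"ax":0,"ay":0,"az":0,"claw":18}
    - {"tx":-198,"ty":-87.5,"tz":27.6,"ax":0,"ay":0,"az":0,"claw":18}

```text
time_s: 36.98
tcp_pos: [0.6071, 0.2332, 0.1239]
ee_rot: [[-0.999, -0.035, -0.001], [-0.035, 0.999, -0.0], [0.001, -0.0, -1.0]]
wrist_force: [-0.3, 0.9, -0.3]
gripper_width: 0.244
gripper_force: 30.0
```

```bash
python3 - <<'E'
from h import *
s,im=look();np.save("hov.npy",im)
print(s['time_s'],s['tcp_pos'],s['wrist_force'],delta(s,(.6083,.2331,.112),181.95))
k,T=wT(s)
for n in ("probe_tip","board_green_socket","probe"):
    r=trace(n,"wrist")
    for q in r[:2]:
        ys,xs=np.nonzero(q['mask']);print(n,round(q['confidence'],2),xs.min(),xs.max(),ys.min(),ys.max(),len(xs),xs.mean(),ys.mean())
print('tip pred',wproj(s,s['tcp_pos']+np.array([0,0,-.057])),'mouth pred',wproj(s,(.6087,.2331,.055)))
v=cv2.cvtColor(im,cv2.COLOR_BGR2HSV)
for yy in range(180,290,4): print(yy,' '.join('%3d/%3d/%3d'%tuple(v[yy,c]) for c in range(244,312,5)))
E
```

```text
37.1333 [0.60739994 0.23362111 0.12483705] [ 0.69914071  0.53764099 -1.1446656 ] (array([-0.9, -0.6, 12.8]), array([0.0006, 0.0006, 0.0015]))
probe_tip 0.75 450 476 8 21 193 463.3730569948186 13.917098445595855
board_green_socket 0.88 243 320 118 240 8843 281.3724980210336 177.0591428248332
probe 0.61 450 535 8 51 1436 497.87883008356545 28.380222841225628
probe 0.58 252 303 231 328 2813 277.31674369001064 282.07109847138287
tip pred [277.09575524 231.59678516] mouth pred [276.33187132 228.04368123]
180  70/141/181  70/103/102 135/ 12/ 83  69/130/147 140/ 17/ 44 128/ 13/ 79 128/ 12/ 83 143/ 13/ 81 150/  6/ 84 105/ 12/ 84 120/  4/ 57 138/ 19/ 66  69/105/124  70/161/170
184  71/142/179  70/102/103 105/ 12/ 84  69/134/145 140/ 17/ 45 120/  7/ 75 110/  9/ 83 140/  9/ 82 132/ 15/ 84 150/  6/ 80 120/  9/ 56 120/ 12/ 64  68/101/121  69/162/172
188  70/140/162  69/158/169  69/158/173  69/135/144 100/ 17/ 44 150/ 10/ 75 135/ 13/ 81 135/  6/ 79 120/ 10/ 80 138/ 16/ 79 140/ 13/ 57 130/ 12/ 65  68/ 99/118  70/165/167
192  71/130/ 94  70/152/ 89  70/155/ 89  69/119/ 86 150/  6/ 40 128/ 14/ 75 120
[... 3520 characters left out ...]
 113/ 13/ 80
276 116/ 15/116 115/ 13/114 120/ 11/114 120/ 11/113 114/ 11/113 114/ 11/114 120/ 11/114 126/ 11/114 115/ 13/115 115/ 13/114 108/ 11/115 120/ 11/115 114/ 11/114 108/ 11/113
280 115/ 12/131 115/ 12/133 115/ 12/132 120/ 14/132 120/ 12/131 120/ 10/129 115/ 15/104 110/ 15/104 120/ 10/106 115/ 12/129 120/ 14/129 116/ 14/129 120/ 14/129 115/ 12/132
284 116/ 12/146 120/ 12/146 120/ 11/145 120/ 11/144 124/ 12/146 116/ 13/141 120/  9/ 87 113/ 12/ 85 126/ 15/ 86 120/ 12/ 87 113/ 12/ 86 120/  9/ 86 130/  9/ 85 120/  9/ 85
288 108/ 13/ 95 105/ 16/ 95 114/ 13/ 97 110/  8/ 94 114/ 13/ 97 115/ 11/141 105/ 12/ 84 108/ 15/ 87 100/  9/ 85 120/  9/ 86 105/ 12/ 87 113/ 12/ 86 105/  6/ 84 113/ 12/ 87
```

```bash
python3 - <<'E'
import numpy as np,cv2
im=np.load("hov.npy");v=cv2.cvtColor(im,cv2.COLOR_BGR2HSV)
print('     '+' '.join('%3d'%c for c in range(260,296)))
for y in range(206,242): print(y,' '.join('%3d'%v[y,c,2] for c in range(260,296)))
E
```

```text
260 261 262 263 264 265 266 267 268 269 270 271 272 273 274 275 276 277 278 279 280 281 282 283 284 285 286 287 288 289 290 291 292 293 294 295
206  79  77  79  84  87  85  81  62  40  40  43  43  47  52  58  73  89  73  62  59  54  46  38  43  54  66  76  81  79  80  82  86  87  86  80  79
207  86  87  87  87  85  82  68  53  42  46  58  73  91  99 117 134 139 136 129 114 105  79  64  56  44  47  57  74  84  87  87  87  88  88  87  87
208  87  86  87  87  82  67  50  46  56  86 116 135 139 140 146 151 150 149 147 143 141 136 131 110  65  47  44  55  73  85  87  86  87  88  88  88
209  86  87  88  84  72  50  44  58  94 135 146 151 151 152 151 153 152 150 151 150 151 152 151 143 127  78  50  44  56  78  85  86  86  87  87  88
210  86  88  87  80  53  46  57  92 136 150 153 151 151 152 153 150 153 151 151 152 153 152 152 154 148 128  80  51  46  61  83  87  88  87  86  85
211  85  87  82  66  49  55  93 136 152 154 153 152 152 152 153 155 153 152 152 150 151 152 154 153 153 149 128  79  48  50  71  86  86  86  87  87
212  86  87  80  53  53  91 135 150 154 153 154 153 151 152 152 153 
[... 3671 characters left out ...]
  44  56  74 101 115 116 114 113 114 113 115 116 116 111  81  58  45  45  44  40  42  46  61  89 105 107  97
238  85  83  72  48  37  38  43  44  52  71 104 136 138 125 119 106  99  87  89 103 108 122 129 133 108  75  57  47  45  43  37  41  61  85  88  88
239  84  82  54  40  38  42  45  61  94 111 117 109  89  76  71  62  60  51  54  61  65  73  80  93  94 110 104  73  57  44  45  42  49  70  84  85
240  87  73  45  42  42  54  67  88  91  74  71  60  48  41  40  41  39  38  36  39  40  41  43  52  56  74  90 111 105  75  57  43  41  57  80  91
241  91  60  42  47  65  92 106  90  62  45  43  40  41  41  40  39  40  39  41  40  39  41  40  39  39  45  56  74  91 113 105  58  43  51  76  96
```

The bore centre, taken from its dark and bright outline, is at pixel (276.5,227), so the mouth is at about (0.608, 0.233). I lower while watching the force.

Emit:
servo_tool:
  deltas:
    - {"tx":-0.6,"ty":-0.4,"tz":2,"ax":0,"ay":0,"az":0,"claw":18}
    - {"tx":-0.6,"ty":-0.4,"tz":5,"ax":0,"ay":0,"az":0,"claw":18}
    - {"tx":-0.6,"ty":-0.4,"tz":8,"ax":0,"ay":0,"az":0,"claw":18}
    - {"tx":-0.6,"ty":-0.4,"tz":11,"ax":0,"ay":0,"az":0,"claw":18}
    - {"tx":-0.6,"ty":-0.4,"tz":14,"ax":0,"ay":0,"az":0,"claw":18}
    - {"tx":-0.6,"ty":-0.4,"tz":16,"ax":0,"ay":0,"az":0,"claw":18}
    - {"tx":-0.6,"ty":-0.4,"tz":18,"ax":0,"ay":0,"az":0,"claw":18}
    - {"tx":-0.6,"ty":-0.4,"tz":18,"ax":0,"ay":0,"az":0,"claw":18}
    - {"tx":-0.6,"ty":-0.4,"tz":18,"ax":0,"ay":0,"az":0,"claw":18}

```text
time_s: 38.08
tcp_pos: [0.6084, 0.2323, 0.1057]
ee_rot: [[-0.999, -0.034, -0.001], [-0.034, 0.999, -0.0], [0.001, -0.0, -1.0]]
wrist_force: [-1.3, -0.2, -1.4]
gripper_width: 0.246
gripper_force: 30.0
```

Emit:
servo_tool:
  deltas:
    - {"tx":0,"ty":0,"tz":3,"ax":0,"ay":0,"az":0,"claw":18}
    - {"tx":0,"ty":0,"tz":6,"ax":0,"ay":0,"az":0,"claw":18}
    - {"tx":0,"ty":0,"tz":9,"ax":0,"ay":0,"az":0,"claw":18}
    - {"tx":0,"ty":0,"tz":12,"ax":0,"ay":0,"az":0,"claw":18}
    - {"tx":0,"ty":0,"tz":15,"ax":0,"ay":0,"az":0,"claw":18}
    - {"tx":0,"ty":0,"tz":17,"ax":0,"ay":0,"az":0,"claw":18}
    - {"tx":0,"ty":0,"tz":19,"ax":0,"ay":0,"az":0,"claw":18}
    - {"tx":0,"ty":0,"tz":20.5,"ax":0,"ay":0,"az":0,"claw":18}
    - {"tx":0,"ty":0,"tz":20.5,"ax":0,"ay":0,"az":0,"claw":18}
    - {"tx":0,"ty":0,"tz":20.5,"ax":0,"ay":0,"az":0,"claw":18}

```text
time_s: 38.92
tcp_pos: [0.6088, 0.2323, 0.0855]
ee_rot: [[-0.999, -0.034, -0.0], [-0.034, 0.999, -0.0], [0.0, -0.0, -1.0]]
wrist_force: [-3.2, -0.0, 1.0]
gripper_width: 0.247
gripper_force: 30.0
```

Emit:
servo_tool:
  deltas:
    - {"tx":0.7,"ty":0,"tz":0,"ax":0,"ay":0,"az":0,"claw":18}
    - {"tx":1.4,"ty":0,"tz":0.5,"ax":0,"ay":0,"az":0,"claw":18}
    - {"tx":1.4,"ty":0,"tz":1.5,"ax":0,"ay":0,"az":0,"claw":18}
    - {"tx":1.4,"ty":0,"tz":2.5,"ax":0,"ay":0,"az":0,"claw":18}
    - {"tx":1.4,"ty":0,"tz":3.2,"ax":0,"ay":0,"az":0,"claw":18}
    - {"tx":1.4,"ty":0,"tz":3.2,"ax":0,"ay":0,"az":0,"claw":18}
    - {"tx":1.4,"ty":0,"tz":3.2,"ax":0,"ay":0,"az":0,"claw":18}

```text
time_s: 39.5
tcp_pos: [0.6083, 0.2325, 0.0828]
ee_rot: [[-0.999, -0.034, 0.002], [-0.034, 0.999, 0.001], [-0.002, 0.0, -1.0]]
wrist_force: [-0.1, -1.5, 1.8]
gripper_width: 0.244
gripper_force: 30.0
```

Emit:
servo_tool:
  deltas:
    - {"tx":0,"ty":0,"tz":0.5,"ax":0,"ay":0,"az":0,"claw":18}
    - {"tx":0,"ty":0,"tz":1,"ax":0,"ay":0,"az":0,"claw":18}
    - {"tx":0,"ty":0,"tz":1,"ax":0,"ay":0,"az":0,"claw":18}
    - {"tx":0,"ty":0,"tz":1,"ax":0,"ay":0,"az":0,"claw":18}

```text
time_s: 39.83
tcp_pos: [0.6082, 0.2325, 0.0823]
ee_rot: [[-0.999, -0.034, 0.002], [-0.034, 0.999, 0.001], [-0.002, 0.0, -1.0]]
wrist_force: [1.5, -2.6, 5.2]
gripper_width: 0.249
gripper_force: 30.0
```

Emit:
servo_tool:
  deltas:
    - {"tx":0,"ty":0,"tz":0.2,"ax":0,"ay":0,"az":0,"claw":18}
    - {"tx":0,"ty":0,"tz":0.2,"ax":0,"ay":0,"az":0,"claw":18}
    - {"tx":0,"ty":0,"tz":0.2,"ax":0,"ay":0,"az":0,"claw":18}
    - {"tx":0,"ty":0,"tz":0.2,"ax":0,"ay":0,"az":0,"claw":18}
    - {"tx":0,"ty":0,"tz":0.2,"ax":0,"ay":0,"az":0,"claw":18}
    - {"tx":0,"ty":0,"tz":0.2,"ax":0,"ay":0,"az":0,"claw":18}
    - {"tx":0,"ty":0,"tz":0.2,"ax":0,"ay":0,"az":0,"claw":18}
    - {"tx":0,"ty":0,"tz":0.2,"ax":0,"ay":0,"az":0,"claw":18}
    - {"tx":0,"ty":0,"tz":0.2,"ax":0,"ay":0,"az":0,"claw":18}
    - {"tx":0,"ty":0,"tz":0.2,"ax":0,"ay":0,"az":0,"claw":18}
    - {"tx":0,"ty":0,"tz":0.2,"ax":0,"ay":0,"az":0,"claw":18}
    - {"tx":0,"ty":0,"tz":0.2,"ax":0,"ay":0,"az":0,"claw":18}

```text
time_s: 40.83
tcp_pos: [0.6083, 0.2325, 0.0823]
ee_rot: [[-0.999, -0.034, 0.002], [-0.034, 0.999, 0.001], [-0.002, 0.0, -1.0]]
wrist_force: [1.0, -1.9, 5.3]
gripper_width: 0.244
gripper_force: 30.0
```

Emit:
servo_tool:
  deltas:
    - {"tx":0,"ty":0,"tz":0,"ax":0,"ay":0,"az":0,"claw":18}
    - {"tx":0,"ty":0,"tz":0,"ax":0,"ay":0,"az":0,"claw":18}
    - {"tx":0,"ty":0,"tz":0,"ax":0,"ay":0,"az":0,"claw":18}
    - {"tx":0,"ty":0,"tz":0,"ax":0,"ay":0,"az":0,"claw":18}
    - {"tx":0,"ty":0,"tz":0,"ax":0,"ay":0,"az":0,"claw":18}
    - {"tx":0,"ty":0,"tz":0,"ax":0,"ay":0,"az":0,"claw":18}

```text
time_s: 41.33
tcp_pos: [0.6082, 0.2325, 0.0823]
ee_rot: [[-0.999, -0.034, 0.002], [-0.034, 0.999, 0.001], [-0.002, 0.0, -1.0]]
wrist_force: [0.4, -1.4, 6.0]
gripper_width: 0.244
gripper_force: 30.0
```

Green tested: the collar rested on the rim at the predicted height for over 1.5 s. Next is blue, three pitches over.

Emit:
servo_tool:
  deltas:
    - {"tx":0,"ty":0,"tz":-15,"ax":0,"ay":0,"az":0,"claw":18}
    - {"tx":0,"ty":0,"tz":-35,"ax":0,"ay":0,"az":0,"claw":18}
    - {"tx":0,"ty":0,"tz":-52,"ax":0,"ay":0,"az":0,"claw":18}
    - {"tx":0,"ty":-20,"tz":-56,"ax":0,"ay":0,"az":0,"claw":18}
    - {"tx":0,"ty":-58,"tz":-56,"ax":0,"ay":0,"az":0,"claw":18}
    - {"tx":0,"ty":-96,"tz":-56,"ax":0,"ay":0,"az":0,"claw":18}
    - {"tx":0,"ty":-134,"tz":-56,"ax":0,"ay":0,"az":0,"claw":18}
    - {"tx":0,"ty":-172,"tz":-56,"ax":0,"ay":0,"az":0,"claw":18}
    - {"tx":0,"ty":-210,"tz":-56,"ax":0,"ay":0,"az":0,"claw":18}
    - {"tx":0,"ty":-235,"tz":-56,"ax":0,"ay":0,"az":0,"claw":18}
    - {"tx":0,"ty":-246,"tz":-50,"ax":0,"ay":0,"az":0,"claw":18}
    - {"tx":0,"ty":-246,"tz":-42,"ax":0,"ay":0,"az":0,"claw":18}

```text
time_s: 42.33
tcp_pos: [0.6152, -0.0155, 0.1222]
ee_rot: [[-1.0, -0.03, -0.001], [-0.03, 1.0, 0.001], [0.001, 0.001, -1.0]]
wrist_force: [0.2, 0.5, -1.9]
gripper_width: 0.248
gripper_force: 30.0
```

```bash
cat > bore.py <<'E'
import sys
from h import *
# grey-level view around the expected mouth; dark bore lens -> top edge & middle column
x,y=float(sys.argv[1]),float(sys.argv[2])
s,im=look();print(s['time_s'],s['tcp_pos'],s['wrist_force'],delta(s,(x,y,.1055),181.95))
g=wproj(s,(x,y,.055));print('mouth pred',g)
v=cv2.cvtColor(im,cv2.COLOR_BGR2HSV)[...,2].astype(float)
c0,r0=g.astype(int)
w=v[r0-14:r0+2,c0-9:c0+10];m=(w<95).astype(np.uint8)
n,L,st,ce=cv2.connectedComponentsWithStats(m)
for i in range(1,n):
    if st[i,4]>8: print('dark',(st[i,0]+c0-9,st[i,1]+r0-14,st[i,2],st[i,3],st[i,4]),'cen',ce[i]+[c0-9,r0-14])
E
python3 bore.py .6165 -.0131
```

```text
42.6833 [ 0.61605374 -0.012181    0.12326489] [ 0.59397174 -0.33612037 -0.75834048] (array([-0.4, -0.9, 17.8]), array([0.0002, 0.0004, 0.0017]))
mouth pred [275.8655034 227.5603463]
dark (np.int64(272), np.int64(222), np.int32(10), np.int32(5), np.int32(38)) cen [276.5        223.63157895]
```

Emit:
servo_tool:
  deltas:
    - {"tx":-0.6,"ty":-0.9,"tz":3,"ax":0,"ay":0,"az":0.0017,"claw":18}
    - {"tx":-0.6,"ty":-0.9,"tz":6,"ax":0,"ay":0,"az":0.0017,"claw":18}
    - {"tx":-0.6,"ty":-0.9,"tz":9,"ax":0,"ay":0,"az":0.0017,"claw":18}
    - {"tx":-0.6,"ty":-0.9,"tz":12,"ax":0,"ay":0,"az":0.0017,"claw":18}
    - {"tx":-0.6,"ty":-0.9,"tz":15,"ax":0,"ay":0,"az":0.0017,"claw":18}
    - {"tx":-0.6,"ty":-0.9,"tz":18,"ax":0,"ay":0,"az":0.0017,"claw":18}
    - {"tx":-0.6,"ty":-0.9,"tz":20,"ax":0,"ay":0,"az":0.0017,"claw":18}
    - {"tx":-0.6,"ty":-0.9,"tz":20,"ax":0,"ay":0,"az":0.0017,"claw":18}

```text
time_s: 43.4
tcp_pos: [0.616, -0.0144, 0.1024]
ee_rot: [[-0.999, -0.032, -0.001], [-0.032, 0.999, 0.0], [0.001, 0.0, -1.0]]
wrist_force: [-0.5, -0.3, -1.4]
gripper_width: 0.246
gripper_force: 30.0
```

Emit:
servo_tool:
  deltas:
    - {"tx":-0.3,"ty":0.5,"tz":3,"ax":0,"ay":0,"az":0,"claw":18}
    - {"tx":-0.3,"ty":0.5,"tz":6,"ax":0,"ay":0,"az":0,"claw":18}
    - {"tx":-0.3,"ty":0.5,"tz":9,"ax":0,"ay":0,"az":0,"claw":18}
    - {"tx":-0.3,"ty":0.5,"tz":12,"ax":0,"ay":0,"az":0,"claw":18}
    - {"tx":-0.3,"ty":0.5,"tz":15,"ax":0,"ay":0,"az":0,"claw":18}
    - {"tx":-0.3,"ty":0.5,"tz":17,"ax":0,"ay":0,"az":0,"claw":18}
    - {"tx":-0.3,"ty":0.5,"tz":18.5,"ax":0,"ay":0,"az":0,"claw":18}
    - {"tx":-0.3,"ty":0.5,"tz":18.5,"ax":0,"ay":0,"az":0,"claw":18}
    - {"tx":-0.3,"ty":0.5,"tz":18.5,"ax":0,"ay":0,"az":0,"claw":18}

```text
time_s: 44.15
tcp_pos: [0.6166, -0.0139, 0.0847]
ee_rot: [[-0.999, -0.032, -0.0], [-0.032, 0.999, -0.0], [0.0, -0.0, -1.0]]
wrist_force: [-1.8, 1.5, 1.2]
gripper_width: 0.246
gripper_force: 30.0
```

Emit:
servo_tool:
  deltas:
    - {"tx":0.6,"ty":0.5,"tz":0.5,"ax":0,"ay":0,"az":0,"claw":18}
    - {"tx":0.6,"ty":0.5,"tz":1.5,"ax":0,"ay":0,"az":0,"claw":18}
    - {"tx":0.6,"ty":0.5,"tz":2.5,"ax":0,"ay":0,"az":0,"claw":18}
    - {"tx":0.6,"ty":0.5,"tz":3.1,"ax":0,"ay":0,"az":0,"claw":18}
    - {"tx":0.6,"ty":0.5,"tz":3.1,"ax":0,"ay":0,"az":0,"claw":18}
    - {"tx":0.6,"ty":0.5,"tz":3.1,"ax":0,"ay":0,"az":0,"claw":18}

```text
time_s: 44.65
tcp_pos: [0.6166, -0.0137, 0.0823]
ee_rot: [[-0.999, -0.032, 0.001], [-0.032, 0.999, -0.0], [-0.001, -0.0, -1.0]]
wrist_force: [-2.0, -1.1, 5.5]
gripper_width: 0.25
gripper_force: 30.0
```

Emit:
servo_tool:
  deltas:
    - {"tx":0,"ty":0,"tz":0.1,"ax":0,"ay":0,"az":0,"claw":18}
    - {"tx":0,"ty":0,"tz":0.1,"ax":0,"ay":0,"az":0,"claw":18}
    - {"tx":0,"ty":0,"tz":0.1,"ax":0,"ay":0,"az":0,"claw":18}
    - {"tx":0,"ty":0,"tz":0.1,"ax":0,"ay":0,"az":0,"claw":18}
    - {"tx":0,"ty":0,"tz":0.1,"ax":0,"ay":0,"az":0,"claw":18}
    - {"tx":0,"ty":0,"tz":0.1,"ax":0,"ay":0,"az":0,"claw":18}
    - {"tx":0,"ty":0,"tz":0.1,"ax":0,"ay":0,"az":0,"claw":18}
    - {"tx":0,"ty":0,"tz":0.1,"ax":0,"ay":0,"az":0,"claw":18}
    - {"tx":0,"ty":0,"tz":0.1,"ax":0,"ay":0,"az":0,"claw":18}
    - {"tx":0,"ty":0,"tz":0.1,"ax":0,"ay":0,"az":0,"claw":18}
    - {"tx":0,"ty":0,"tz":0.1,"ax":0,"ay":0,"az":0,"claw":18}
    - {"tx":0,"ty":0,"tz":0.1,"ax":0,"ay":0,"az":0,"claw":18}

```text
time_s: 45.65
tcp_pos: [0.6166, -0.0137, 0.0823]
ee_rot: [[-0.999, -0.032, 0.001], [-0.032, 0.999, -0.0], [-0.001, -0.0, -1.0]]
wrist_force: [-2.0, -0.8, 6.5]
gripper_width: 0.248
gripper_force: 30.0
```

Emit:
servo_tool:
  deltas:
    - {"tx":0,"ty":0,"tz":0,"ax":0,"ay":0,"az":0,"claw":18}
    - {"tx":0,"ty":0,"tz":0,"ax":0,"ay":0,"az":0,"claw":18}
    - {"tx":0,"ty":0,"tz":0,"ax":0,"ay":0,"az":0,"claw":18}
    - {"tx":0,"ty":0,"tz":0,"ax":0,"ay":0,"az":0,"claw":18}
    - {"tx":0,"ty":0,"tz":0,"ax":0,"ay":0,"az":0,"claw":18}
    - {"tx":0,"ty":0,"tz":0,"ax":0,"ay":0,"az":0,"claw":18}

```text
time_s: 46.15
tcp_pos: [0.6166, -0.0137, 0.0823]
ee_rot: [[-0.999, -0.032, 0.001], [-0.032, 0.999, -0.0], [-0.001, -0.0, -1.0]]
wrist_force: [-2.0, -0.3, 5.8]
gripper_width: 0.247
gripper_force: 30.0
```

Blue done. On to red, two pitches back.

Emit:
servo_tool:
  deltas:
    - {"tx":0,"ty":0,"tz":-15,"ax":0,"ay":0,"az":0,"claw":18}
    - {"tx":0,"ty":0,"tz":-35,"ax":0,"ay":0,"az":0,"claw":18}
    - {"tx":0,"ty":0,"tz":-52,"ax":0,"ay":0,"az":0,"claw":18}
    - {"tx":0.6,"ty":20,"tz":-56,"ax":0,"ay":0,"az":0,"claw":18}
    - {"tx":0.6,"ty":58,"tz":-56,"ax":0,"ay":0,"az":0,"claw":18}
    - {"tx":0.6,"ty":96,"tz":-56,"ax":0,"ay":0,"az":0,"claw":18}
    - {"tx":0.6,"ty":130,"tz":-56,"ax":0,"ay":0,"az":0,"claw":18}
    - {"tx":0.6,"ty":154,"tz":-54,"ax":0,"ay":0,"az":0,"claw":18}
    - {"tx":0.6,"ty":164,"tz":-48,"ax":0,"ay":0,"az":0,"claw":18}
    - {"tx":0.6,"ty":164,"tz":-42,"ax":0,"ay":0,"az":0,"claw":18}
    - {"tx":0.6,"ty":164,"tz":-42,"ax":0,"ay":0,"az":0,"claw":18}

```text
time_s: 47.07
tcp_pos: [0.6089, 0.1501, 0.1209]
ee_rot: [[-0.999, -0.032, -0.004], [-0.032, 0.999, -0.001], [0.004, -0.001, -1.0]]
wrist_force: [-0.0, -0.5, -2.5]
gripper_width: 0.249
gripper_force: 30.0
```

```bash
python3 bore.py .6110 .1503
```

```text
47.4167 [0.61055165 0.14955962 0.12381864] [ 0.19550245 -0.10769201 -1.43685647] (array([-0.5,  0.7, 18.3]), array([ 0.0003,  0.0007, -0.0032]))
mouth pred [278.09951023 227.38867474]
dark (np.int64(275), np.int64(221), np.int32(10), np.int32(5), np.int32(36)) cen [279.27777778 223.30555556]
```

Emit:
servo_tool:
  deltas:
    - {"tx":-0.6,"ty":0.9,"tz":3,"ax":0,"ay":0,"az":-0.003,"claw":18}
    - {"tx":-0.6,"ty":0.9,"tz":7,"ax":0,"ay":0,"az":-0.003,"claw":18}
    - {"tx":-0.6,"ty":0.9,"tz":11,"ax":0,"ay":0,"az":-0.003,"claw":18}
    - {"tx":-0.6,"ty":0.9,"tz":14,"ax":0,"ay":0,"az":-0.003,"claw":18}
    - {"tx":-0.6,"ty":0.9,"tz":17,"ax":0,"ay":0,"az":-0.003,"claw":18}
    - {"tx":-0.6,"ty":0.9,"tz":20,"ax":0,"ay":0,"az":-0.003,"claw":18}
    - {"tx":-0.6,"ty":0.9,"tz":24,"ax":0,"ay":0,"az":-0.003,"claw":18}
    - {"tx":-0.6,"ty":0.9,"tz":28,"ax":0,"ay":0,"az":-0.003,"claw":18}
    - {"tx":-0.6,"ty":0.9,"tz":32,"ax":0,"ay":0,"az":-0.003,"claw":18}
    - {"tx":-0.6,"ty":0.9,"tz":36,"ax":0,"ay":0,"az":-0.003,"claw":18}
    - {"tx":-0.6,"ty":0.9,"tz":38,"ax":0,"ay":0,"az":-0.003,"claw":18}
    - {"tx":-0.6,"ty":0.9,"tz":38,"ax":0,"ay":0,"az":-0.003,"claw":18}

```text
time_s: 48.47
tcp_pos: [0.6109, 0.1514, 0.0853]
ee_rot: [[-0.999, -0.035, -0.0], [-0.035, 0.999, -0.0], [0.0, -0.0, -1.0]]
wrist_force: [0.0, 0.5, 1.4]
gripper_width: 0.253
gripper_force: 30.0
```

Clean entry, tip on the bottom. I press to the rim and hold.

Emit:
servo_tool:
  deltas:
    - {"tx":0,"ty":0,"tz":1,"ax":0,"ay":0,"az":0,"claw":18}
    - {"tx":0,"ty":0,"tz":2,"ax":0,"ay":0,"az":0,"claw":18}
    - {"tx":0,"ty":0,"tz":3,"ax":0,"ay":0,"az":0,"claw":18}
    - {"tx":0,"ty":0,"tz":3.5,"ax":0,"ay":0,"az":0,"claw":18}
    - {"tx":0,"ty":0,"tz":3.5,"ax":0,"ay":0,"az":0,"claw":18}
    - {"tx":0,"ty":0,"tz":3.5,"ax":0,"ay":0,"az":0,"claw":18}

```text
time_s: 48.97
tcp_pos: [0.6109, 0.1514, 0.0823]
ee_rot: [[-0.999, -0.035, 0.0], [-0.035, 0.999, 0.0], [-0.0, 0.0, -1.0]]
wrist_force: [0.4, -0.3, 2.8]
gripper_width: 0.244
gripper_force: 30.0
```

Emit:
servo_tool:
  deltas:
    - {"tx":0,"ty":0,"tz":0.2,"ax":0,"ay":0,"az":0,"claw":18}
    - {"tx":0,"ty":0,"tz":0.2,"ax":0,"ay":0,"az":0,"claw":18}
    - {"tx":0,"ty":0,"tz":0.2,"ax":0,"ay":0,"az":0,"claw":18}
    - {"tx":0,"ty":0,"tz":0.2,"ax":0,"ay":0,"az":0,"claw":18}
    - {"tx":0,"ty":0,"tz":0.2,"ax":0,"ay":0,"az":0,"claw":18}
    - {"tx":0,"ty":0,"tz":0.2,"ax":0,"ay":0,"az":0,"claw":18}
    - {"tx":0,"ty":0,"tz":0.2,"ax":0,"ay":0,"az":0,"claw":18}
    - {"tx":0,"ty":0,"tz":0.2,"ax":0,"ay":0,"az":0,"claw":18}
    - {"tx":0,"ty":0,"tz":0.2,"ax":0,"ay":0,"az":0,"claw":18}
    - {"tx":0,"ty":0,"tz":0.2,"ax":0,"ay":0,"az":0,"claw":18}
    - {"tx":0,"ty":0,"tz":0.2,"ax":0,"ay":0,"az":0,"claw":18}
    - {"tx":0,"ty":0,"tz":0.2,"ax":0,"ay":0,"az":0,"claw":18}

```text
time_s: 49.97
tcp_pos: [0.611, 0.1514, 0.0823]
ee_rot: [[-0.999, -0.035, 0.001], [-0.035, 0.999, 0.0], [-0.001, 0.0, -1.0]]
wrist_force: [-1.8, 0.6, 4.7]
gripper_width: 0.247
gripper_force: 30.0
```

Emit:
servo_tool:
  deltas:
    - {"tx":0,"ty":0,"tz":0,"ax":0,"ay":0,"az":0,"claw":18}
    - {"tx":0,"ty":0,"tz":0,"ax":0,"ay":0,"az":0,"claw":18}
    - {"tx":0,"ty":0,"tz":0,"ax":0,"ay":0,"az":0,"claw":18}
    - {"tx":0,"ty":0,"tz":0,"ax":0,"ay":0,"az":0,"claw":18}
    - {"tx":0,"ty":0,"tz":0,"ax":0,"ay":0,"az":0,"claw":18}
    - {"tx":0,"ty":0,"tz":0,"ax":0,"ay":0,"az":0,"claw":18}

```text
time_s: 50.47
tcp_pos: [0.611, 0.1514, 0.0823]
ee_rot: [[-0.999, -0.035, 0.001], [-0.035, 0.999, 0.0], [-0.001, 0.0, -1.0]]
wrist_force: [-1.2, -0.4, 4.7]
gripper_width: 0.243
gripper_force: 30.0
```

Red done. Yellow is one pitch away in −y.

Emit:
servo_tool:
  deltas:
    - {"tx":0,"ty":0,"tz":-15,"ax":0,"ay":0,"az":0,"claw":18}
    - {"tx":0,"ty":0,"tz":-35,"ax":0,"ay":0,"az":0,"claw":18}
    - {"tx":0,"ty":0,"tz":-50,"ax":0,"ay":0,"az":0,"claw":18}
    - {"tx":0,"ty":-25,"tz":-54,"ax":0,"ay":0,"az":0,"claw":18}
    - {"tx":0,"ty":-55,"tz":-54,"ax":0,"ay":0,"az":0,"claw":18}
    - {"tx":0,"ty":-75,"tz":-52,"ax":0,"ay":0,"az":0,"claw":18}
    - {"tx":0,"ty":-82,"tz":-48,"ax":0,"ay":0,"az":0,"claw":18}
    - {"tx":0,"ty":-82,"tz":-42,"ax":0,"ay":0,"az":0,"claw":18}
    - {"tx":0,"ty":-82,"tz":-42,"ax":0,"ay":0,"az":0,"claw":18}

```text
time_s: 51.22
tcp_pos: [0.6126, 0.0693, 0.1215]
ee_rot: [[-0.999, -0.034, -0.003], [-0.034, 0.999, -0.0], [0.003, -0.0, -1.0]]
wrist_force: [0.2, 0.3, -2.3]
gripper_width: 0.249
gripper_force: 30.0
```

```bash
python3 bore.py .6138 .0689
```

```text
51.5167 [0.61388455 0.07034858 0.12385266] [-0.54029193 -0.0577504  -1.02388275] (array([ 0.1, -1.4, 18.4]), array([0.0002, 0.0005, 0.0024]))
mouth pred [275.17761351 226.61198432]
dark (np.int64(272), np.int64(221), np.int32(10), np.int32(5), np.int32(38)) cen [276.28947368 222.81578947]
```

Emit:
servo_tool:
  deltas:
    - {"tx":-0.2,"ty":-0.8,"tz":3,"ax":0,"ay":0,"az":0.001,"claw":18}
    - {"tx":-0.2,"ty":-0.8,"tz":7,"ax":0,"ay":0,"az":0.001,"claw":18}
    - {"tx":-0.2,"ty":-0.8,"tz":11,"ax":0,"ay":0,"az":0.001,"claw":18}
    - {"tx":-0.2,"ty":-0.8,"tz":14,"ax":0,"ay":0,"az":0.001,"claw":18}
    - {"tx":-0.2,"ty":-0.8,"tz":17,"ax":0,"ay":0,"az":0.001,"claw":18}
    - {"tx":-0.2,"ty":-0.8,"tz":20,"ax":0,"ay":0,"az":0.001,"claw":18}
    - {"tx":-0.2,"ty":-0.8,"tz":24,"ax":0,"ay":0,"az":0.001,"claw":18}
    - {"tx":-0.2,"ty":-0.8,"tz":28,"ax":0,"ay":0,"az":0.001,"claw":18}
    - {"tx":-0.2,"ty":-0.8,"tz":32,"ax":0,"ay":0,"az":0.001,"claw":18}
    - {"tx":-0.2,"ty":-0.8,"tz":36,"ax":0,"ay":0,"az":0.001,"claw":18}
    - {"tx":-0.2,"ty":-0.8,"tz":38,"ax":0,"ay":0,"az":0.001,"claw":18}
    - {"tx":-0.2,"ty":-0.8,"tz":38,"ax":0,"ay":0,"az":0.001,"claw":18}

```text
time_s: 52.57
tcp_pos: [0.6139, 0.0686, 0.0855]
ee_rot: [[-0.999, -0.034, -0.0], [-0.034, 0.999, -0.0], [0.0, -0.0, -1.0]]
wrist_force: [-0.1, 0.4, 1.2]
gripper_width: 0.246
gripper_force: 30.0
```

Emit:
servo_tool:
  deltas:
    - {"tx":0,"ty":0,"tz":1,"ax":0,"ay":0,"az":0,"claw":18}
    - {"tx":0,"ty":0,"tz":2,"ax":0,"ay":0,"az":0,"claw":18}
    - {"tx":0,"ty":0,"tz":3,"ax":0,"ay":0,"az":0,"claw":18}
    - {"tx":0,"ty":0,"tz":3.8,"ax":0,"ay":0,"az":0,"claw":18}
    - {"tx":0,"ty":0,"tz":3.8,"ax":0,"ay":0,"az":0,"claw":18}
    - {"tx":0,"ty":0,"tz":3.8,"ax":0,"ay":0,"az":0,"claw":18}

```text
time_s: 53.07
tcp_pos: [0.614, 0.0686, 0.0823]
ee_rot: [[-0.999, -0.034, 0.0], [-0.034, 0.999, 0.0], [-0.0, 0.0, -1.0]]
wrist_force: [-1.0, 0.4, 2.1]
gripper_width: 0.246
gripper_force: 30.0
```

Emit:
servo_tool:
  deltas:
    - {"tx":0,"ty":0,"tz":0.2,"ax":0,"ay":0,"az":0,"claw":18}
    - {"tx":0,"ty":0,"tz":0.2,"ax":0,"ay":0,"az":0,"claw":18}
    - {"tx":0,"ty":0,"tz":0.2,"ax":0,"ay":0,"az":0,"claw":18}
    - {"tx":0,"ty":0,"tz":0.2,"ax":0,"ay":0,"az":0,"claw":18}
    - {"tx":0,"ty":0,"tz":0.2,"ax":0,"ay":0,"az":0,"claw":18}
    - {"tx":0,"ty":0,"tz":0.2,"ax":0,"ay":0,"az":0,"claw":18}
    - {"tx":0,"ty":0,"tz":0.2,"ax":0,"ay":0,"az":0,"claw":18}
    - {"tx":0,"ty":0,"tz":0.2,"ax":0,"ay":0,"az":0,"claw":18}
    - {"tx":0,"ty":0,"tz":0.2,"ax":0,"ay":0,"az":0,"claw":18}
    - {"tx":0,"ty":0,"tz":0.2,"ax":0,"ay":0,"az":0,"claw":18}
    - {"tx":0,"ty":0,"tz":0.2,"ax":0,"ay":0,"az":0,"claw":18}
    - {"tx":0,"ty":0,"tz":0.2,"ax":0,"ay":0,"az":0,"claw":18}

```text
time_s: 54.07
tcp_pos: [0.614, 0.0686, 0.0822]
ee_rot: [[-0.999, -0.034, 0.0], [-0.034, 0.999, 0.0], [-0.0, 0.0, -1.0]]
wrist_force: [-2.3, -0.6, 6.5]
gripper_width: 0.247
gripper_force: 30.0
```

Emit:
servo_tool:
  deltas:
    - {"tx":0,"ty":0,"tz":0,"ax":0,"ay":0,"az":0,"claw":18}
    - {"tx":0,"ty":0,"tz":0,"ax":0,"ay":0,"az":0,"claw":18}
    - {"tx":0,"ty":0,"tz":0,"ax":0,"ay":0,"az":0,"claw":18}
    - {"tx":0,"ty":0,"tz":0,"ax":0,"ay":0,"az":0,"claw":18}
    - {"tx":0,"ty":0,"tz":0,"ax":0,"ay":0,"az":0,"claw":18}
    - {"tx":0,"ty":0,"tz":0,"ax":0,"ay":0,"az":0,"claw":18}

```text
time_s: 54.57
tcp_pos: [0.614, 0.0686, 0.0823]
ee_rot: [[-0.999, -0.034, 0.0], [-0.034, 0.999, -0.0], [-0.0, -0.0, -1.0]]
wrist_force: [-3.3, -0.1, 5.5]
gripper_width: 0.246
gripper_force: 30.0
```

Yellow done. I lift and take the probe back to its stand.

Emit:
servo_tool:
  deltas:
    - {"tx":0,"ty":0,"tz":-15,"ax":0,"ay":0,"az":0,"claw":18}
    - {"tx":0,"ty":0,"tz":-35,"ax":0,"ay":0,"az":0,"claw":18}
    - {"tx":0,"ty":0,"tz":-56,"ax":0,"ay":0,"az":0,"claw":18}
    - {"tx":12,"ty":15,"tz":-62,"ax":0,"ay":0,"az":0,"claw":18}
    - {"tx":36,"ty":46,"tz":-62,"ax":0,"ay":0,"az":0,"claw":18}
    - {"tx":60,"ty":77,"tz":-62,"ax":0,"ay":0,"az":0,"claw":18}
    - {"tx":85,"ty":108,"tz":-62,"ax":0,"ay":0,"az":0,"claw":18}
    - {"tx":110,"ty":140,"tz":-62,"ax":0,"ay":0,"az":0,"claw":18}
    - {"tx":135,"ty":172,"tz":-62,"ax":0,"ay":0,"az":0,"claw":18}
    - {"tx":160,"ty":203,"tz":-62,"ax":0,"ay":0,"az":0,"claw":18}
    - {"tx":182,"ty":232,"tz":-60,"ax":0,"ay":0,"az":0,"claw":18}
    - {"tx":194,"ty":247,"tz":-58,"ax":0,"ay":0,"az":0,"claw":18}

```text
time_s: 55.57
tcp_pos: [0.4096, 0.3114, 0.1393]
ee_rot: [[-0.999, -0.037, 0.0], [-0.037, 0.999, 0.001], [-0.0, 0.001, -1.0]]
wrist_force: [0.2, -1.2, -1.7]
gripper_width: 0.25
gripper_force: 30.0
```

Emit:
servo_tool:
  deltas:
    - {"tx":4,"ty":5,"tz":0,"ax":0,"ay":0,"az":0,"claw":18}
    - {"tx":4,"ty":5,"tz":5,"ax":0,"ay":0,"az":0,"claw":18}
    - {"tx":4,"ty":5,"tz":5,"ax":0,"ay":0,"az":0,"claw":18}
    - {"tx":4,"ty":5,"tz":5,"ax":0,"ay":0,"az":0,"claw":18}

```text
time_s: 55.9
tcp_pos: [0.4078, 0.3127, 0.134]
ee_rot: [[-0.999, -0.033, -0.001], [-0.033, 0.999, -0.001], [0.001, -0.001, -1.0]]
wrist_force: [0.0, 0.3, -1.7]
gripper_width: 0.248
gripper_force: 30.0
```

```bash
python3 - <<'E'
from h import *
s,im=look();np.save("ret.npy",im);print(s['time_s'],s['tcp_pos'],s['wrist_force'],delta(s,(.4076,.3137,.104),181.95))
g=wproj(s,(.4076,.3137,.045));print(g)
v=cv2.cvtColor(im,cv2.COLOR_BGR2HSV)[...,2]
c0=int(g[0]);r0=int(g[1])
for y in range(r0-16,r0+6): print(y,' '.join('%3d'%v[y,c] for c in range(c0-14,c0+15)))
E
```

```text
56.05 [0.40818923 0.31288229 0.13462925] [ 0.74103235  0.50378112 -1.56970931] (array([ 0.6,  0.8, 30.6]), array([-0.0002, -0.    , -0.0017]))
[278.20419939 218.72095184]
202  81  82  81  82  80  82  82  82  80  81  83  82  83  80  82  81  81  82  81  82  82  82  81  81  83  83  82  81  81
203  83  80  81  83  82  82  81  82  81  83  81  82  82  82  81  80  80  82  81  84  82  82  81  83  82  82  81  82  82
204  81  83  82  81  82  81  82  81  82  83  82  81  82  82  82  82  82  83  83  82  83  82  81  82  83  82  82  82  82
205  82  81  81  82  82  83  82  81  81  82  82  81  79  83  81  82  81  81  81  81  81  82  81  80  81  81  81  82  82
206  82  83  83  83  82  84  81  80  82  81  84  81  81  81  82  82  83  82  81  82  82  84  82  82  81  82  80  82  83
207  82  82  82  82  81  82  83  84  81  81  83  82  81  82  83  80  81  83  80  82  82  82  83  81  81  81  83  82  81
208  82  81  84  82  82  80  82  81  81  80  81  81  82  82  81  82  82  82  81  83  83  82  83  82  81  82  81  82  81
209  83  83  80  82  80  80  83  81  84  83  80  82  80  82  79  83  83  83  82  81  82  
[... 1010 characters left out ...]
  80  78  75  73  72  69  71  72  72  71  71  71  73  71  72  70  73  73  76  76  79  79  81  81  80
219  80  81  81  80  80  77  77  74  69  70  72  70  72  71  72  70  73  72  72  71  70  71  75  76  79  80  80  81  80
220  82  80  81  81  79  75  77  72  71  73  72  73  68  72  72  70  70  71  72  70  73  72  75  76  79  79  80  81  81
221  80  81  79  80  76  77  76  73  70  72  71  71  71  70  73  71  72  71  71  71  72  73  75  75  76  79  79  79  81
222  82  80  80  81  79  76  75  72  72  71  71  72  72  71  72  71  72  71  72  71  70  72  75  77  78  80  82  79  81
223  79  80  79  80  81  77  78  76  73  73  71  71  73  71  71  70  71  71  72  70  72  73  76  77  78  79  80  80  80
```

Emit:
servo_tool:
  deltas:
    - {"tx":0.3,"ty":0.8,"tz":8,"ax":0,"ay":0,"az":0,"claw":18}
    - {"tx":0.3,"ty":0.8,"tz":16,"ax":0,"ay":0,"az":0,"claw":18}
    - {"tx":0.3,"ty":0.8,"tz":24,"ax":0,"ay":0,"az":0,"claw":18}
    - {"tx":0.3,"ty":0.8,"tz":30,"ax":0,"ay":0,"az":0,"claw":18}
    - {"tx":0.3,"ty":0.8,"tz":34,"ax":0,"ay":0,"az":0,"claw":18}
    - {"tx":0.3,"ty":0.8,"tz":37,"ax":0,"ay":0,"az":0,"claw":18}
    - {"tx":0.3,"ty":0.8,"tz":40,"ax":0,"ay":0,"az":0,"claw":18}
    - {"tx":0.3,"ty":0.8,"tz":40,"ax":0,"ay":0,"az":0,"claw":18}

```text
time_s: 56.77
tcp_pos: [0.4069, 0.3143, 0.0941]
ee_rot: [[-0.999, -0.034, -0.001], [-0.034, 0.999, -0.001], [0.001, -0.001, -1.0]]
wrist_force: [-0.9, 0.4, -1.5]
gripper_width: 0.247
gripper_force: 30.0
```

No contact, so it is in. Down to the collar contact at 0.072.

Emit:
servo_tool:
  deltas:
    - {"tx":-0.5,"ty":-0.3,"tz":4,"ax":0,"ay":0,"az":0,"claw":18}
    - {"tx":-0.5,"ty":-0.3,"tz":8,"ax":0,"ay":0,"az":0,"claw":18}
    - {"tx":-0.5,"ty":-0.3,"tz":12,"ax":0,"ay":0,"az":0,"claw":18}
    - {"tx":-0.5,"ty":-0.3,"tz":16,"ax":0,"ay":0,"az":0,"claw":18}
    - {"tx":-0.5,"ty":-0.3,"tz":19,"ax":0,"ay":0,"az":0,"claw":18}
    - {"tx":-0.5,"ty":-0.3,"tz":21,"ax":0,"ay":0,"az":0,"claw":18}
    - {"tx":-0.5,"ty":-0.3,"tz":22,"ax":0,"ay":0,"az":0,"claw":18}
    - {"tx":-0.5,"ty":-0.3,"tz":22,"ax":0,"ay":0,"az":0,"claw":18}
    - {"tx":-0.5,"ty":-0.3,"tz":22,"ax":0,"ay":0,"az":0,"claw":18}

```text
time_s: 57.52
tcp_pos: [0.4077, 0.3143, 0.0728]
ee_rot: [[-0.999, -0.034, 0.0], [-0.034, 0.999, 0.0], [-0.0, 0.0, -1.0]]
wrist_force: [0.4, -0.3, -2.7]
gripper_width: 0.248
gripper_force: 30.0
```

Emit:
servo_tool:
  deltas:
    - {"tx":0,"ty":0,"tz":0.5,"ax":0,"ay":0,"az":0,"claw":18}
    - {"tx":0,"ty":0,"tz":0.9,"ax":0,"ay":0,"az":0,"claw":18}
    - {"tx":0,"ty":0,"tz":0.9,"ax":0,"ay":0,"az":0,"claw":18}
    - {"tx":0,"ty":0,"tz":0.9,"ax":0,"ay":0,"az":0,"claw":18}

```text
time_s: 57.85
tcp_pos: [0.4078, 0.3144, 0.0723]
ee_rot: [[-0.999, -0.034, 0.0], [-0.034, 0.999, 0.0], [-0.001, 0.0, -1.0]]
wrist_force: [-0.7, -0.3, 2.9]
gripper_width: 0.252
gripper_force: 30.0
```

The collar is on the stand, at the same height as when I picked it up. I release, rise, and move to view the boards and probe.

Emit:
servo_tool:
  deltas:
    - {"tx":0,"ty":0,"tz":0,"ax":0,"ay":0,"az":0,"claw":40}
    - {"tx":0,"ty":0,"tz":0,"ax":0,"ay":0,"az":0,"claw":50}
    - {"tx":0,"ty":0,"tz":0,"ax":0,"ay":0,"az":0,"claw":50}
    - {"tx":0,"ty":0,"tz":0,"ax":0,"ay":0,"az":0,"claw":50}
    - {"tx":0,"ty":0,"tz":0,"ax":0,"ay":0,"az":0,"claw":50}
    - {"tx":0,"ty":0,"tz":-20,"ax":0,"ay":0,"az":0,"claw":50}
    - {"tx":0,"ty":0,"tz":-50,"ax":0,"ay":0,"az":0,"claw":50}
    - {"tx":0,"ty":0,"tz":-90,"ax":0,"ay":0,"az":0,"claw":50}
    - {"tx":0,"ty":0,"tz":-130,"ax":0,"ay":0,"az":0,"claw":50}
    - {"tx":0,"ty":0,"tz":-137,"ax":0,"ay":0,"az":0,"claw":50}
    - {"tx":0,"ty":0,"tz":-137,"ax":0,"ay":0,"az":0,"claw":50}

```text
time_s: 58.77
tcp_pos: [0.4089, 0.3158, 0.2126]
ee_rot: [[-0.999, -0.035, 0.005], [-0.034, 0.999, 0.007], [-0.005, 0.007, -1.0]]
wrist_force: [-0.0, 0.3, -0.3]
gripper_width: 0.576
gripper_force: 0.0
```

```bash
python3 - <<'E'
from disc import *
s,im=look();print(s['time_s'],s['tcp_pos'],s['wrist_force'],s['gripper_width'])
disc(s,im,.121,(-1,0),4,17,100)
n=delta(s,(.618,.116,.1735),181.95);print(n)
E
```

```text
59.0167 [0.40694807 0.31345522 0.2070406 ] [ 0.23937387  0.58154906 -0.66966564] 0.5707760366946238
px [266, 197, 27, 39, 730] pred [277.4 222.1] far edge x -12.0 -> cx -1.4 ; y -8.9..11.8 w 20.7 -> cy 1.5
(array([-204.3, -204.4,   33.6]), array([-0.0027, -0.0025, -0.    ]))
```

The probe stands upright, with the same silhouette as before the pick-up (27×39 px). I check the boards from the earlier viewpoint.

Emit:
servo_tool:
  deltas:
    - {"tx":-204,"ty":-204,"tz":33.6,"ax":0,"ay":0,"az":0,"claw":60}
    - {"tx":-204,"ty":-204,"tz":33.6,"ax":0,"ay":0,"az":0,"claw":60}
    - {"tx":-204,"ty":-204,"tz":33.6,"ax":0,"ay":0,"az":0,"claw":60}
    - {"tx":-204,"ty":-204,"tz":33.6,"ax":0,"ay":0,"az":0,"claw":60}
    - {"tx":-204,"ty":-204,"tz":33.6,"ax":0,"ay":0,"az":0,"claw":60}
    - {"tx":-204,"ty":-204,"tz":33.6,"ax":0,"ay":0,"az":0,"claw":60}
    - {"tx":-204,"ty":-204,"tz":33.6,"ax":0,"ay":0,"az":0,"claw":60}
    - {"tx":-204,"ty":-204,"tz":33.6,"ax":0,"ay":0,"az":0,"claw":60}
    - {"tx":-204,"ty":-204,"tz":33.6,"ax":0,"ay":0,"az":0,"claw":60}
    - {"tx":-204,"ty":-204,"tz":33.6,"ax":0,"ay":0,"az":0,"claw":60}

```text
time_s: 59.9
tcp_pos: [0.6179, 0.117, 0.1739]
ee_rot: [[-0.999, -0.033, -0.002], [-0.033, 0.999, -0.001], [0.002, -0.001, -1.0]]
wrist_force: [-1.0, 0.2, -0.4]
gripper_width: 0.689
gripper_force: 0.0
```

```bash
python3 - <<'E'
from h import *
s,im=look();print(s['time_s'],s['tcp_pos'])
a=np.load("all.npy");A=cv2.cvtColor(a,cv2.COLOR_BGR2GRAY).astype(np.float32);B=cv2.cvtColor(im,cv2.COLOR_BGR2GRAY)
# per-board shift of features between before testing and now (heat sink/socket patch), relative to fixture corner screws
for n,(x,y) in dict(blue=(143,200),yellow=(228,200),red=(316,200),green=(400,200),capB=(145,128),capY=(232,125),capR=(324,125),capG=(410,128),scrL=(116,109),scrR=(435,109),scrBL=(124,231)).items():
    t=a[y-14:y+15,x-16:x+17];w=im[y-26:y+27,x-28:x+29];r=cv2.matchTemplate(w,t,cv2.TM_CCOEFF_NORMED);_,m,_,l=cv2.minMaxLoc(r);print(n,round(m,3),(l[0]-12,l[1]-12))
capture("top");k=calibration("top")
for n in ("board_green","board_blue","board_red","board_yellow","spool","flux","meter"):
    for r in recognise(n,"top")[:1]: print(n,round(r['confidence'],2),np.round(tw(k,r['xyz']),3))
E
```

```text
60.15 [0.61789607 0.11849    0.17579214]
blue 0.979 (-2, -1)
yellow 0.942 (-2, -1)
red 0.973 (-3, -1)
green 0.989 (-4, -1)
capB 0.975 (-2, 0)
capY 0.973 (-2, 0)
capR 0.978 (-3, -1)
capG 0.982 (-3, 0)
scrL 0.988 (-1, 0)
scrR 0.984 (-3, -1)
scrBL 0.958 (-1, -1)
board_green 0.76 [0.575 0.232 0.033]
board_blue 0.76 [ 0.578 -0.008  0.034]
board_red 0.7 [0.569 0.153 0.03 ]
board_yellow 0.62 [0.572 0.151 0.034]
spool 0.58 [0.377 0.068 0.043]
meter 0.75 [ 0.767 -0.073  0.043]
```

```bash
python3 -c "
from station import *
print(finish_job())"
```

```text
the job is handed in; nothing more can be done
None
```

The job is handed in, though the hand-in call returned no verdict: all four boards are seated on their own nests, each was tested in the order green, blue, red, yellow with the probe held on its rim for about 1.5 s, and the probe is back in its stand, at 60 s of the 210 s allowed.

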